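Hang the lift-off door of a control cabinet

ROBOT

A 6-joint arm with a two-finger parallel gripper is mounted at the origin on the work surface. World frame = base frame: x ahead of the robot, y to its left, z up, the work surface at z = 0. Lengths are in mm, angles in rad, forces in N, time in s.
With the tool pointing down it reaches from about 350 to 975 mm from the base axis. Payload 7.1 kg.
Tool frame: the origin (TCP) lies on the mounting face of the last link; the fingertips stand 182 mm ahead of it and the grasp point (between the pads) lies 163 mm ahead of it (ctrl.tcp_to_tips is the distance from the TCP to the fingertips, in mm); z points along the fingers, y is the direction in which the jaws open and shut (so a half turn about z gives the same grasp; the last joint's range is limited). The gripper opens to 88 mm and grips with 3 to 60 N. Pads are 20 mm wide; open, the fingers measure 115 mm over their backs; the gripper's body (75 mm by 178 mm) begins 61 mm behind the grasp point.
Start: joints at [-1.21, 0.423, 1.63, -0, 1.089, -0.019], TCP at [231.726, -580.439, 404.675] pointing down, gripper open.
Joint ranges: [-3, 3], [-0.9, 2.11], [0.09, 2.58], [-1.31, 4.45], [0.11, 2.69], [-2.54, 2.54]. Speed limits (rad/s): [2.39, 2.39, 3.01, 3.14, 3.14, 3.14].

INTERFACE

Orientations are given as a rotation vector (axis times angle).
In Python, from workcell import ctrl gives the robot as it stands. The module is installed in compiled form; this text tells all that it offers.
- The arm moves only by the tool send_rows, never from a script. Its argument "commands" is a list of rows, each an object with "translation": the shift along the world's x, y, z normalised to -1 to 1, where 1 is 0.1 m, a list of three; "twist": the turn, a rotation vector about the world's x, y, z normalised to -1 to 1, where 1 is 0.5 rad, a list of three. A call has exactly 10 rows; each row is the pose to reach, as a shift and turn from the pose commanded when the call began; what a row does not reach only later rows make up. A row lasts 1/10 s, in which the tool goes at most 50 mm and 8.59 degrees, less where a joint would pass 70% of its speed; a pose out of reach is approached as far as the arm can. A call with a number of a shift or a turn outside -1 to 1 is refused whole. A call with a gripper value outside its range is refused whole. "grip" is the closure, from -1 (fully open) to 1 (shut), set as the call begins (left out, the last holds). The fingers move at their own pace and stop on an object; the grip force is fixed at half the most. Time passes only in rows, so rows that repeat a pose let the fingers close, or fill a call up. It gives the time, the measured TCP pose, the force and the opening at its end, in the units of the state.
- ctrl.get_obs(): the state, without advancing time (a new reading comes with each control period).
- ctrl.get_image(name): name is "side" or "top"; returns a dict with "img" (420x560x3 uint8, red, green, blue), "intrinsics" (3x3 intrinsics, pixels), "dist" ([k1, k2, p1, p2, k3] as OpenCV has them; the pictures are not rectified), "cam_to_world" (4x4, takes a point from camera to world coordinates). Camera axes: x right, y down, z forward; pixel columns grow to the right and rows downward; lengths in mm; the calibration is good to about 2 mm. A picture is of the moment at which its call begins. There is no depth.
- ctrl.close_job(): hands the job in, once; it reports no verdict.
The state is a dict: "t": time; "qpos": joint angles; "qvel": joint speeds; "joint_torque": joint torques, N m; "ee_pos": TCP position; "orientation": TCP orientation; "ft_force": force on the tool from outside, world axes, zero at the start; "moment": the same for the moment, N m; "width": finger opening in mm.
Only numpy, scipy, OpenCV 4.12 (cv2) and the standard library are available. Lean on these libraries where they do the work, as an engineer would, in place of code of your own. Each camera call takes 0.05 s, during which the arm holds its last target. There are 200 camera calls.

TASK

Hang the loose door back on the control cabinet. First take it off the mat and stand it on its lower edge in the sloping rest, leaning back with its front up and roughly centred, and let go; then take hold of it afresh and lower both its knuckles onto the cabinet's two pintle pins, fully home before you let go, leaving the door hanging there at rest at whatever opening angle. Do not disturb the meter, the servo bracket or the screwdriver.

Things in the scene. Friction and masses are not known exactly. Their poses are not given: they have to be found in the camera images.
- leaf: Loose grey door plate, 160 high x 124 wide x 12 thick, 0.35-0.6 kg; starts lying on its back on the dark mat, top edge roughly to the robot's right (-y). Origin: centre of its back face. +x to its top edge (edges x = +-80 mm), +y to its hinge side (plate edges y = +-62 mm), +z out of its front (front face z = 12 mm). Front towards you, top up, the knuckles are on the left.
- leaf_handle (a point): Centre of the bow handle's bar on the door's front (door frame: 0, 0, 46 mm). The bar is straight, 12 x 12 mm in section, 92 mm long along the door's y, 28 mm clear of the front face, on two posts 12 mm thick at y = +-40 mm.
- leaf_top (a point): Middle of the door's top edge, at mid-thickness (door frame: 80, 0, 6 mm). The edge is plain and 12 mm thick.
- leaf_foot (a point): Middle of the door's lower back edge (door frame: -80, 0, 0 mm).
- leaf_knuckle_low (a point): Centre of the lower end of the lower knuckle's bore (door frame: -55, 74, 10 mm). The two knuckles are steel tubes off the hinge edge, on one axis parallel to the door's x; each 20 mm long, outside diameter 19 mm, bore 11 mm right through. This one spans x = -55 to -35 mm.
- leaf_knuckle_high (a point): Centre of the lower end of the upper knuckle's bore (door frame: 35, 74, 10 mm); that knuckle spans x = 35 to 55 mm.
- rest: Sloping aluminium rest on a dark base 130 x 100 mm, fixed to the bench. Origin: centre of its underside, z up. Its face, 90 mm wide (along y), rises at 45 degrees towards its +x (roughly to the robot's right) for 95 mm along the slope; at its foot a lip stands square to the face, 25 mm high.
- rest_corner (a point): Middle of the corner between the rest's face and lip, where leaf_foot comes to lie, the door's back on the face (rest frame: -60, 0, 45 mm; axes as the rest's, z up). Of the standing door some 65 mm overhangs the face's upper end, free on both sides, so its top edge can be pinched across the thickness.
- cabinet: Blue cabinet, 150 x 150 x 220 mm high, fixed to the bench. Origin: centre of its underside, z up. Its open front looks to its -y, pintles at that front's -x edge. Hung, the door has its lower edge at z = 35 mm, its top at 195 mm, and swings freely. Open square to the front, the door's +y is the cabinet's +y and its front looks to the cabinet's -x; closed, its front looks to the cabinet's -y.
- pin_root_low (a point): Foot of the lower pintle pin on its tab's top (cabinet frame: -67, -91, 60 mm; 16 mm out from the front). Both pins stand upright on one vertical axis: 8 mm diameter, 20 mm long, the top 6 mm tapered to a 3 mm tip; tabs 6 mm thick, rounded at 9 mm radius.
- pin_root_high (a point): Foot of the upper pin on its tab's top (cabinet frame: -67, -91, 150 mm). To get on, the lower knuckle must come in sideways between the lower pin's tip (z = 80 mm) and the upper tab's underside (z = 144 mm), i.e. with the door 20 to 64 mm above its hung height.
- meter: Bystander: yellow hand meter lying flat, 150 x 78 x 34 mm. Origin: centre of underside.
- bracket: Bystander: yellow printed bracket with a black servo in it, 60 x 50 x 50 mm high. Origin: centre of underside.
- driver: Bystander: screwdriver lying on the bench, about 200 mm long along its x. Origin: near its middle, on the underside.
Things that resemble listed ones, but are neither listed nor needed, are in the scene too. Several things have the shape of the rest; the one meant has the colours described above.

How it is judged:
By the outcome, as a careful person would: the job done as asked, in the order asked, and still so for the second after the job is handed in, with the robot touching nothing.
It also fails if it takes over 64 s, if anything falls off the work surface, if the arm or the gripper's body presses on something with over 40 N, if the wrist force passes 120 N, or if a joint passes its speed limit or range.

## Working session

There is one attempt and no reset: what is moved stays moved. The work goes in short steps, Python scripts to look and compute and a tool call to move; the robot and the scene stay as the last step left them, time stands still between calls to the robot, and variables do not carry over. Pictures are saved under pics/ and viewed, about 8 in all and at most 12, crops included, and the job is handed in when it is done.

Besides the shell and the picture viewer there is one more tool, called after "Emit:" in YAML: its name, and indented under it one key for each argument. send_rows: Moves the arm, as the interface text tells. Its arguments: {"type":"object","properties":{"commands":{"type":"array","items":{"type":"object","properties":{"translation":{"type":"array","items":{"type":"number"}},"twist":{"type":"array","items":{"type":"number"}}}}},"grip":{"type":"number"}},"required":["commands"]}

```bash
mkdir -p pics; ls; python3 - <<'E'
from workcell import ctrl
import cv2
o=ctrl.get_obs(); print({k:(v if not hasattr(v,'round') else v) for k,v in o.items()}, ctrl.tcp_to_tips)
for n in("side","top"):
    d=ctrl.get_image(n); cv2.imwrite(f"pics/{n}0.png",d["img"][:,:,::-1]); print(n,d["intrinsics"],d["dist"],d["cam_to_world"].round(4).tolist())
E
```

```text
pics
{'t': 0.0, 'qpos': array([-1.21003016e+00,  4.23828116e-01,  1.63067087e+00, -1.10801863e-05,
        1.08857573e+00, -1.90201386e-02]), 'qvel': array([-0.00050463,  0.00028811,  0.00018874,  0.00155324, -0.00176488,
        0.00165378]), 'joint_torque': array([-1.48037168e-03, -5.44623899e+01, -2.73662657e+01,  6.41891523e-02,
        2.26791442e-02, -9.76007618e-05]), 'ee_pos': array([ 231.61705913, -580.20810796,  403.91694609]), 'orientation': array([-3.08368652e+00, -5.92720654e-01,  4.10862852e-04]), 'ft_force': array([ 0.15810055, -0.20017328,  0.51505151]), 'moment': array([ 0.00320804, -0.01301986, -0.010752  ]), 'width': 88.1132339790039} 182.0
side [[414.27263956   0.         280.47171824]
 [  0.         414.27263956 211.14395564]
 [  0.           0.           1.        ]] [-0.0236654  0.         0.         0.         0.       ] [[-0.9888, -0.0637, 0.1349, 299.3433], [-0.1481, 0.5262, -0.8374, 990.0302], [-0.0177, -0.848, -0.5297, 769.7477], [0.0, 0.0, 0.0, 1.0]]
top [[394.4327245    0.         275.55869156]
 [  0.         394.4327245  210.37960752]
 [  0.           0.           1.        ]] [-0.00299659  0.          0.          0.          0.        ] [[0.0155, -0.985, 0.1719, 314.3767], [-0.9998, -0.0167, -0.0054, -26.2142], [0.0082, -0.1718, -0.9851, 1053.021], [0.0, 0.0, 0.0, 1.0]]
```

View pics/side0.png

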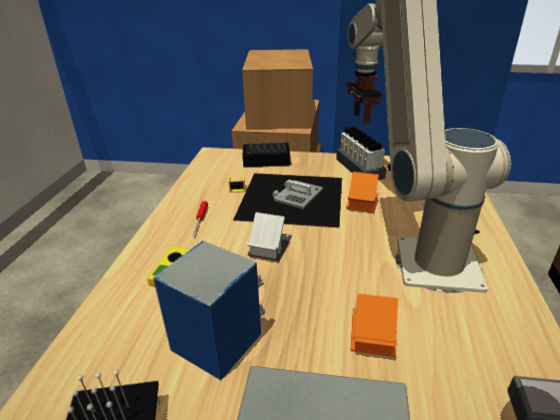

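```bash
python3 -c "
import cv2
i=cv2.imread('pics/top0.png'); cv2.imwrite('pics/top0b.png',cv2.resize(i,(800,600),interpolation=cv2.INTER_CUBIC))"
```

```text
(no output)
```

View pics/top0b.png

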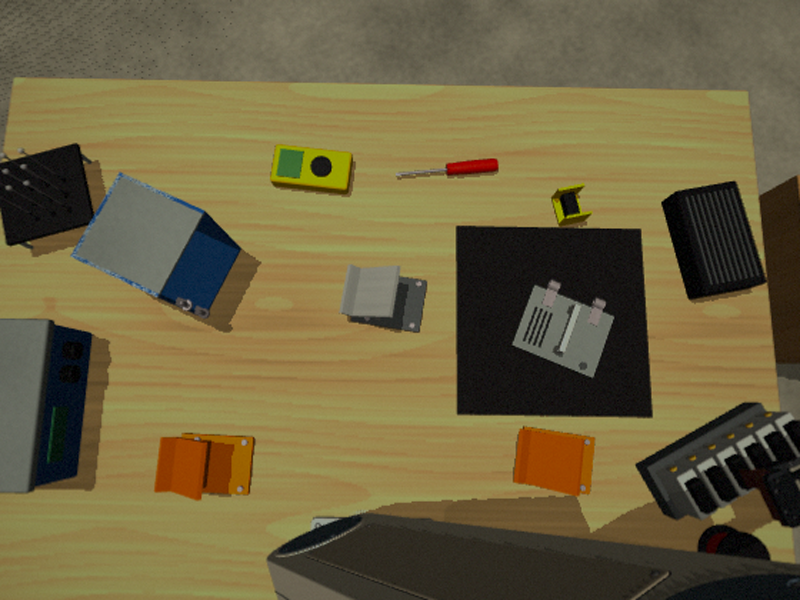

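The two views show the door on the black mat at top (565,330 in the 800-wide picture), with its knuckles towards +x. There are three rest-shaped things:
- the aluminium one on a dark base at (385,298), which fits the description by colour
- an orange one at (205,465)
- an orange one at (555,460)

The blue cabinet with two pintles at (193,305) is the target. I'll confirm with enlarged crops.

```bash
cat > crop.py <<'E'
import cv2,numpy as np
def panel(img,x0,y0,s,w=400,h=300,step=10):
    M=np.float32([[s,0,(0.5-x0)*s-0.5],[0,s,(0.5-y0)*s-0.5]])
    p=cv2.warpAffine(img,M,(w,h),flags=cv2.INTER_CUBIC)
    for u in range(int(x0)+1,int(x0+w/s)+1):
        if u%step==0:
            U=int((u-x0+.5)*s); cv2.line(p,(U,0),(U,6),(0,255,255),1); cv2.putText(p,str(u),(U-10,16),0,.35,(0,255,255),1)
    for v in range(int(y0)+1,int(y0+h/s)+1):
        if v%step==0:
            V=int((v-y0+.5)*s); cv2.line(p,(0,V),(6,V),(0,255,255),1); cv2.putText(p,str(v),(8,V+4),0,.35,(0,255,255),1)
    return p
def four(ps): return np.vstack([np.hstack(ps[:2]),np.hstack(ps[2:])])
E
python3 - <<'E'
import cv2; from crop import *
t=cv2.imread('pics/top0.png'); s=cv2.imread('pics/side0.png')
cv2.imwrite('pics/c1.png',four([panel(t,355,195,5),panel(t,232,180,5),panel(t,45,115,3.2),panel(t,105,188,6,step=5)]))
cv2.imwrite('pics/c2.png',four([panel(s,260,165,5),panel(s,235,208,5),panel(s,140,240,2.9,step=10),panel(s,235,260,5)]))
E
```

```text
(no output)
```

View pics/c1.png

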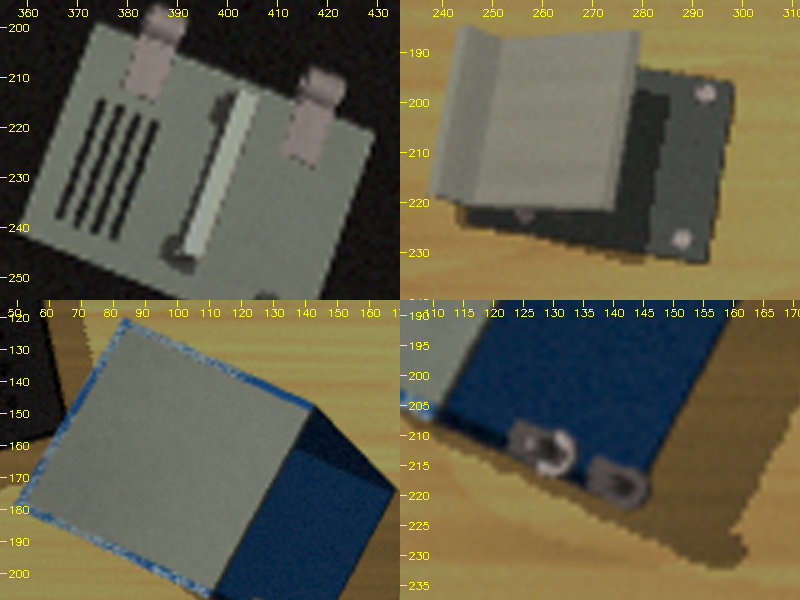

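View pics/c2.png

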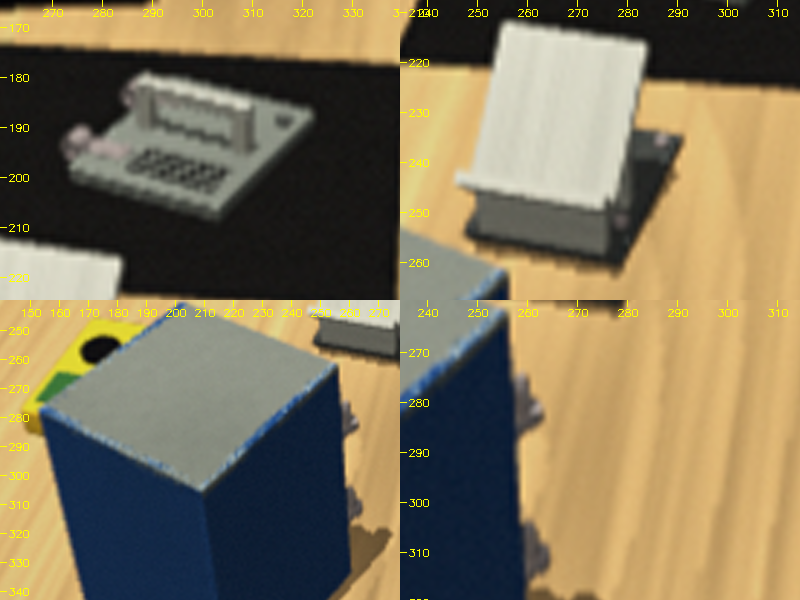

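```bash
cat > fit.py <<'E'
import numpy as np,cv2
from scipy.optimize import least_squares
from scipy.spatial.transform import Rotation as R
CAM=dict(side=(np.array([[414.27263956,0,280.47171824],[0,414.27263956,211.14395564],[0,0,1]]),np.array([-0.0236654,0,0,0,0])),
 top=(np.array([[394.4327245,0,275.55869156],[0,394.4327245,210.37960752],[0,0,1]]),np.array([-0.00299659,0,0,0,0])))
import os,pickle
if not os.path.exists('cam.pkl'):
    from workcell import ctrl
    C={n:(lambda d:(d["intrinsics"],np.array(d["dist"]),d["cam_to_world"]))(ctrl.get_image(n)) for n in CAM}
    pickle.dump(C,open('cam.pkl','wb'))
C=pickle.load(open('cam.pkl','rb'))
def proj(n,P):
    K,d,T=C[n]; W=np.linalg.inv(T)
    return cv2.projectPoints(np.atleast_2d(np.float64(P)),cv2.Rodrigues(W[:3,:3])[0],W[:3,3],K,d)[0][:,0]
def planar(obs,x0,z=0,fixz=True):
    "obs: list (cam,u,v,X,Y,Z); x0=[x,y,yaw]; returns x,y,yaw,(z)"
    def res(p):
        Rz=R.from_euler('z',p[2]).as_matrix(); r=[]
        for c,u,v,*X in obs:
            r.append(proj(c,Rz@np.array(X)+[p[0],p[1],z if fixz else p[3]])[0]-[u,v])
        return np.array(r).ravel()
    s=least_squares(res,list(x0)+([] if fixz else [z]),loss='soft_l1',x_scale=[100,100,1]+([] if fixz else [10]))
    return s.x,res(s.x).reshape(-1,2)
E
python3 - <<'E'
from fit import *
np.set_printoptions(precision=2,suppress=True)
door=[('top',373.9,199.5,-80,62,12),('top',429.5,221.5,80,62,12),('top',358.9,241.9,-80,-62,12),('top',416,263.5,80,-62,12),('top',403.5,212.9,0,46,52),('top',393.5,245.5,0,-46,52),
('side',302.9,206.5,-80,-62,12),('side',322.1,187.1,80,-62,12),('side',273.5,199.5,-80,62,12)]
rest=[('top',298.5,195.9,65,50,5),('top',293.1,231.9,65,-50,5),('top',279.5,185.5,7.2,45,112.2),('top',274.1,221.5,7.2,-45,112.2),('top',251.5,187.1,-60,45,45),('top',246.5,220.5,-60,-45,45),('top',243.9,184.9,-77.7,45,62.7),('top',238.1,218.5,-77.7,-45,62.7),
('side',255.1,211.9,7.2,45,112.2),('side',283.9,215.9,7.2,-45,112.2),('side',246.1,243.1,-77.7,45,62.7),('side',275.5,249.5,-77.7,-45,62.7),('side',291.1,235.1,65,-50,5),('side',278.1,262.5,-65,-50,0),('side',247.5,255.1,-65,50,0)]
cab=[('top',142.9,147.3,75,-75,220),('top',111.7,207.3,-75,-75,220),('top',82.6,120.75,75,75,220),('top',50.1,178.6,-75,75,220),('top',167.9,173.25,75,-75,0),('top',130,212.8,-67,-91,150),('top',141.2,218.8,-67,-91,60),
('side',202.6,240.5,75,-75,220),('side',153.3,276.7,75,75,220),('side',210.2,305.7,-75,75,220),('side',255.7,262.6,-75,-75,220)]
for n,o,x0 in(('door',door,(250,-250,-1.6)),('rest',rest,(350,30,-1.6)),('cab',cab,(400,400,-.4))):
    for sub in ('both','top','side'):
        oo=[a for a in o if sub in('both',a[0])]
        p,r=planar(oo,x0); print(n,sub,p, 'rms',np.sqrt((r**2).mean()))
        if sub=='both':
            print(r.tolist() if 0 else np.round(r,1).tolist())
    p,r=planar(o,x0,fixz=False);print('freez',p)
E
```

```text
door both [ 445.53 -348.5    -1.93] rms 0.6927163466904181
[[-0.6, -0.5], [0.3, -1.1], [-0.7, -0.1], [-0.4, 0.4], [1.0, -0.2], [-0.2, 0.4], [1.1, -0.6], [0.5, -0.6], [-0.1, -1.6]]
door top [ 445.18 -348.91   -1.93] rms 0.5553786425569236
door side [ 446.71 -342.05   -1.92] rms 0.5197245231734573
freez [ 446.25 -350.87   -1.93   -5.96]
rest both [497.92 -21.96  -1.71] rms 0.9181887931467746
[[-0.1, 0.0], [-0.2, 0.2], [-1.9, -0.4], [-2.3, -0.5], [0.5, 0.0], [-0.4, 0.2], [0.9, -0.4], [0.7, 0.1], [0.0, 0.1], [0.1, 0.4], [-0.0, -1.5], [0.3, -2.9], [-0.1, 0.2], [1.1, -1.1], [-0.2, 0.7]]
rest top [497.74 -22.44  -1.71] rms 0.7909768575878544
rest side [497.74 -19.87  -1.72] rms 0.8890819966515537
freez [498.17 -22.32  -1.71  -1.64]
cab both [558.35 362.59  -0.41] rms 0.7717446252244433
[[-0.2, -0.5], [-2.0, 0.4], [0.4, -1.0], [-1.4, 0.6], [0.7, -0.0], [-0.2, 0.1], [1.2, -0.1], [-0.0, -0.7], [-0.3, 0.7], [-0.2, -0.3], [1.0, -1.2]]
cab top [558.11 362.17  -0.41] rms 0.795247902374434
cab side [558.17 363.51  -0.42] rms 0.6044912226288114
freez [558.67 362.53  -0.41  -1.55]
```

The crop confirms the aluminium rest on a dark base. The fits agree to about 1 px: door (445,-349, yaw -1.93), rest (498,-22, -1.71), cabinet (558.3,362.6, -0.41). Next I check the wrist ranges to choose the jaw flip.

```bash
cat > geo.py <<'E'
import numpy as np
from scipy.spatial.transform import Rotation as R
door0=(np.array([445.3,-348.8,0]),-1.93); rest=(np.array([498,-22,0.]),-1.71); cab=(np.array([558.3,362.6,0]),-0.41)
def rz(a): return R.from_euler('z',a).as_matrix()
Rr=rz(rest[1]); Rc=rz(cab[1]); corner=rest[0]+Rr@[-60,0,45]
s=.5**.5
Rdr=np.c_[Rr@[s,0,s],Rr@[0,1,0],Rr@[-s,0,s]]   # door axes in the rest
pin=cab[0]+Rc@[-67,-91,60]
def ori(th,q1,q4,q5,q6,s4): return rz(q1)@R.from_euler('YZYZ',[th,s4*q4,q5,q6]).as_matrix()@rz(np.pi/2)
def solve(Rt,q1,th,s4):
    M=(rz(q1)@R.from_euler('y',th).as_matrix()).T@Rt@rz(-np.pi/2)
    a=R.from_matrix(M).as_euler('ZYZ')
    return s4*a[0],a[1],a[2]
E
python3 - <<'E'
from geo import *
np.set_printoptions(precision=3,suppress=True)
print('corner',corner,'pin',pin)
D0=rz(-1.93)
def tool_handle(D,k): return np.c_[np.cross(k*D[:,0],-D[:,2]),k*D[:,0],-D[:,2]]
def tool_top(D,k): return np.c_[np.cross(k*D[:,2],-D[:,0]),k*D[:,2],-D[:,0]]
Dh=np.c_[[0,0,1],Rc@[0,1,0],Rc@[-1,0,0]]
for nm,T,D,p in(('h_mat',tool_handle,D0,door0[0]+[0,0,46]),('h_rest',tool_handle,Rdr,corner+Rdr@[80,0,46]),('t_rest',tool_top,Rdr,corner+Rdr@[150,0,6]),('t_hung',tool_top,Dh,pin-Dh@[-55,74,10]+Dh@[70,0,6])):
  for k in(1,-1):
    Rt=T(D,k); tcp=p-163*Rt[:,2]; wc=tcp-90*Rt[:,2]
    q1=np.arctan2(wc[1],wc[0])
    print(nm,k,'tcp',tcp.round(1),'rv',R.from_matrix(Rt).as_rotvec(),[ (th,np.round(solve(Rt,q1,th,1),2)) for th in(1.9,2.3)])
E
```

```text
corner [506.325  37.42   45.   ] pin [460.579 305.849  60.   ]
h_mat 1 tcp [ 445.3 -348.8  209. ] rv [ 3.091 -0.561 -0.   ] [(1.9, array([0.  , 1.24, 1.27])), (2.3, array([0.  , 0.84, 1.27]))]
h_mat -1 tcp [ 445.3 -348.8  209. ] rv [0.561 3.091 0.   ] [(1.9, array([ 0.  ,  1.24, -1.88])), (2.3, array([ 0.  ,  0.84, -1.88]))]
h_rest 1 tcp [519.  127.8 249.4] rv [ 2.352 -0.164 -0.068] [(1.9, array([-0.68,  1.65,  2.14])), (2.3, array([-0.7 ,  1.34,  2.4 ]))]
h_rest -1 tcp [519.  127.8 249.4] rv [-0.199 -2.847  1.179] [(1.9, array([-0.68,  1.65, -1.  ])), (2.3, array([-0.7 ,  1.34, -0.74]))]
t_rest 1 tcp [ 476.2 -177.6  270.6] rv [0.199 2.847 1.179] [(1.9, array([ 0.73,  1.56, -2.04])), (2.3, array([ 0.77,  1.27, -2.31]))]
t_rest -1 tcp [ 476.2 -177.6  270.6] rv [-2.352  0.164 -0.068] [(1.9, array([0.73, 1.56, 1.1 ])), (2.3, array([0.77, 1.27, 0.83]))]
t_hung 1 tcp [434.8 236.4 348. ] rv [ 1.723 -2.627 -0.   ] [(1.9, array([ 0.  ,  1.24, -2.23])), (2.3, array([-0.  ,  0.84, -2.23]))]
t_hung -1 tcp [434.8 236.4 348. ] rv [ 2.627  1.723 -0.   ] [(1.9, array([0.  , 1.24, 0.91])), (2.3, array([0.  , 0.84, 0.91]))]
```

Emit:
send_rows:
  commands:
    - {"translation": [0.07, 0.08, -0.02], "twist": [0, 0, 0.096]}
    - {"translation": [0.14, 0.16, -0.04], "twist": [0, 0, 0.192]}
    - {"translation": [0.21, 0.24, -0.06], "twist": [0, 0, 0.288]}
    - {"translation": [0.28, 0.32, -0.08], "twist": [0, 0, 0.384]}
    - {"translation": [0.35, 0.4, -0.1], "twist": [0, 0, 0.48]}
    - {"translation": [0.42, 0.48, -0.12], "twist": [0, 0, 0.576]}
    - {"translation": [0.49, 0.56, -0.14], "twist": [0, 0, 0.672]}
    - {"translation": [0.56, 0.64, -0.16], "twist": [0, 0, 0.768]}
    - {"translation": [0.63, 0.72, -0.18], "twist": [0, 0, 0.864]}
    - {"translation": [0.7, 0.8, -0.2], "twist": [0, 0, 0.96]}
  grip: -1

```text
t: 1.2
ee_pos: [302.0, -500.0, 384.4]
orientation: [-2.854, -1.312, -0.0]
ft_force: [0.5, 0.2, 0.7]
width: 87.9
```

Emit:
send_rows:
  commands:
    - {"translation": [0.07, 0.08, -0.02], "twist": [0, 0, 0.096]}
    - {"translation": [0.14, 0.16, -0.04], "twist": [0, 0, 0.192]}
    - {"translation": [0.21, 0.24, -0.06], "twist": [0, 0, 0.288]}
    - {"translation": [0.28, 0.32, -0.08], "twist": [0, 0, 0.384]}
    - {"translation": [0.35, 0.4, -0.1], "twist": [0, 0, 0.48]}
    - {"translation": [0.42, 0.48, -0.12], "twist": [0, 0, 0.576]}
    - {"translation": [0.49, 0.56, -0.14], "twist": [0, 0, 0.672]}
    - {"translation": [0.56, 0.64, -0.16], "twist": [0, 0, 0.768]}
    - {"translation": [0.63, 0.72, -0.18], "twist": [0, 0, 0.864]}
    - {"translation": [0.7, 0.8, -0.2], "twist": [0, 0, 0.96]}

```text
t: 2.2
ee_pos: [372.3, -419.8, 364.5]
orientation: [2.459, 1.955, 0.0]
ft_force: [0.3, -0.3, -0.4]
width: 87.8
```

Emit:
send_rows:
  commands:
    - {"translation": [0.07, 0.07, -0.02], "twist": [0, 0, 0.096]}
    - {"translation": [0.14, 0.14, -0.04], "twist": [0, 0, 0.192]}
    - {"translation": [0.21, 0.21, -0.06], "twist": [0, 0, 0.288]}
    - {"translation": [0.28, 0.28, -0.08], "twist": [0, 0, 0.384]}
    - {"translation": [0.35, 0.35, -0.1], "twist": [0, 0, 0.48]}
    - {"translation": [0.42, 0.42, -0.12], "twist": [0, 0, 0.576]}
    - {"translation": [0.49, 0.49, -0.14], "twist": [0, 0, 0.672]}
    - {"translation": [0.56, 0.56, -0.16], "twist": [0, 0, 0.768]}
    - {"translation": [0.63, 0.63, -0.18], "twist": [0, 0, 0.864]}
    - {"translation": [0.7, 0.7, -0.2], "twist": [0, 0, 0.96]}

```text
t: 3.2
ee_pos: [442.3, -349.7, 344.5]
orientation: [-1.923, -2.484, 0.0]
ft_force: [-0.7, 0.6, -0.4]
width: 87.9
```

Emit:
send_rows:
  commands:
    - {"translation": [0, 0, -0.02], "twist": [0, 0, 0.096]}
    - {"translation": [0, 0, -0.04], "twist": [0, 0, 0.192]}
    - {"translation": [0, 0, -0.06], "twist": [0, 0, 0.288]}
    - {"translation": [0, 0, -0.08], "twist": [0, 0, 0.384]}
    - {"translation": [0, 0, -0.1], "twist": [0, 0, 0.48]}
    - {"translation": [0, 0, -0.12], "twist": [0, 0, 0.576]}
    - {"translation": [0, 0, -0.14], "twist": [0, 0, 0.672]}
    - {"translation": [0, 0, -0.16], "twist": [0, 0, 0.768]}
    - {"translation": [0, 0, -0.18], "twist": [0, 0, 0.864]}
    - {"translation": [0, 0, -0.2], "twist": [0, 0, 0.96]}

```text
t: 4.2
ee_pos: [442.0, -350.0, 324.5]
orientation: [-1.278, -2.87, -0.0]
ft_force: [-0.1, -0.0, -0.4]
width: 87.6
```

Emit:
send_rows:
  commands:
    - {"translation": [0, 0, -0.02], "twist": [0, 0, 0.096]}
    - {"translation": [0, 0, -0.04], "twist": [0, 0, 0.192]}
    - {"translation": [0, 0, -0.06], "twist": [0, 0, 0.288]}
    - {"translation": [0, 0, -0.08], "twist": [0, 0, 0.384]}
    - {"translation": [0, 0, -0.1], "twist": [0, 0, 0.48]}
    - {"translation": [0, 0, -0.12], "twist": [0, 0, 0.576]}
    - {"translation": [0, 0, -0.14], "twist": [0, 0, 0.672]}
    - {"translation": [0, 0, -0.16], "twist": [0, 0, 0.768]}
    - {"translation": [0, 0, -0.18], "twist": [0, 0, 0.864]}
    - {"translation": [0, 0, -0.2], "twist": [0, 0, 0.96]}

```text
t: 5.2
ee_pos: [442.0, -350.1, 304.5]
orientation: [0.559, 3.091, -0.0]
ft_force: [-1.0, 0.6, -0.4]
width: 87.6
```

Emit:
send_rows:
  commands:
    - {"translation": [0.03, 0.01, -0.1], "twist": [0, 0, 0]}
    - {"translation": [0.03, 0.01, -0.2], "twist": [0, 0, 0]}
    - {"translation": [0.03, 0.01, -0.3], "twist": [0, 0, 0]}
    - {"translation": [0.03, 0.01, -0.4], "twist": [0, 0, 0]}
    - {"translation": [0.03, 0.01, -0.5], "twist": [0, 0, 0]}
    - {"translation": [0.03, 0.01, -0.6], "twist": [0, 0, 0]}
    - {"translation": [0.03, 0.01, -0.7], "twist": [0, 0, 0]}
    - {"translation": [0.03, 0.01, -0.8], "twist": [0, 0, 0]}
    - {"translation": [0.03, 0.01, -0.88], "twist": [0, 0, 0]}
    - {"translation": [0.03, 0.01, -0.94], "twist": [0, 0, 0]}

```text
t: 6.2
ee_pos: [444.7, -349.4, 209.8]
orientation: [-0.565, -3.09, -0.0]
ft_force: [0.0, 0.0, -0.5]
width: 88.0
```

Emit:
send_rows:
  commands:
    - {"translation": [0, 0, 0], "twist": [0, 0, 0]}
    - {"translation": [0, 0, 0], "twist": [0, 0, 0]}
    - {"translation": [0, 0, 0], "twist": [0, 0, 0]}
    - {"translation": [0, 0, 0], "twist": [0, 0, 0]}
    - {"translation": [0, 0, 0], "twist": [0, 0, 0]}
    - {"translation": [0, 0, 0], "twist": [0, 0, 0]}
    - {"translation": [0, 0, 0], "twist": [0, 0, 0]}
    - {"translation": [0, 0, 0], "twist": [0, 0, 0]}
    - {"translation": [0, 0, 0], "twist": [0, 0, 0]}
    - {"translation": [0, 0, 0], "twist": [0, 0, 0]}
  grip: 1

```text
t: 7.2
ee_pos: [444.7, -349.3, 210.6]
orientation: [-0.566, -3.09, -0.001]
ft_force: [0.4, -0.5, 1.8]
width: 11.7
```

```bash
python3 - <<'E'
from geo import *
from workcell import ctrl
o=ctrl.get_obs(); Rc0=R.from_rotvec(o['orientation'])
D=Rdr; Rt=R.from_matrix(np.c_[np.cross(-D[:,0],-D[:,2]),-D[:,0],-D[:,2]])
print((Rt*Rc0.inv()).as_rotvec(), o['qpos'].round(3))
E
```

```text
[-0.76287248  0.19508628  0.21143988] [-6.870e-01  6.250e-01  1.857e+00  1.000e-03  6.600e-01 -1.896e+00]
```

Emit:
send_rows:
  commands:
    - {"translation": [0, 0, 0.05], "twist": [0, 0, 0]}
    - {"translation": [0, 0, 0.1], "twist": [0, 0, 0]}
    - {"translation": [0, 0, 0.2], "twist": [0, 0, 0]}
    - {"translation": [0, 0, 0.3], "twist": [0, 0, 0]}
    - {"translation": [0, 0, 0.4], "twist": [0, 0, 0]}
    - {"translation": [0, 0, 0.5], "twist": [0, 0, 0]}
    - {"translation": [0, 0, 0.6], "twist": [0, 0, 0]}
    - {"translation": [0, 0, 0.7], "twist": [0, 0, 0]}
    - {"translation": [0, 0, 0.8], "twist": [0, 0, 0]}
    - {"translation": [0, 0, 0.9], "twist": [0, 0, 0]}

```text
t: 8.2
ee_pos: [444.7, -349.4, 301.5]
orientation: [-0.565, -3.09, -0.0]
ft_force: [-0.2, -0.7, -5.1]
width: 11.5
```

Emit:
send_rows:
  commands:
    - {"translation": [0.015, 0.096, 0.017], "twist": [-0.0305, 0.0078, 0.0085]}
    - {"translation": [0.03, 0.192, 0.034], "twist": [-0.061, 0.0156, 0.017]}
    - {"translation": [0.045, 0.288, 0.051], "twist": [-0.0915, 0.0234, 0.0255]}
    - {"translation": [0.06, 0.384, 0.068], "twist": [-0.122, 0.0312, 0.034]}
    - {"translation": [0.075, 0.48, 0.085], "twist": [-0.1525, 0.039, 0.0425]}
    - {"translation": [0.09, 0.576, 0.102], "twist": [-0.183, 0.0468, 0.051]}
    - {"translation": [0.105, 0.672, 0.119], "twist": [-0.2135, 0.0546, 0.0595]}
    - {"translation": [0.12, 0.768, 0.136], "twist": [-0.244, 0.0624, 0.068]}
    - {"translation": [0.135, 0.864, 0.153], "twist": [-0.2745, 0.0702, 0.0765]}
    - {"translation": [0.15, 0.96, 0.17], "twist": [-0.305, 0.078, 0.085]}

```text
t: 9.2
ee_pos: [459.7, -252.2, 317.5]
orientation: [-0.495, -3.081, 0.247]
ft_force: [0.4, 0.2, -6.1]
width: 11.5
```

Emit:
send_rows:
  commands:
    - {"translation": [0.015, 0.096, 0.017], "twist": [-0.0305, 0.0078, 0.0085]}
    - {"translation": [0.03, 0.192, 0.034], "twist": [-0.061, 0.0156, 0.017]}
    - {"translation": [0.045, 0.288, 0.051], "twist": [-0.0915, 0.0234, 0.0255]}
    - {"translation": [0.06, 0.384, 0.068], "twist": [-0.122, 0.0312, 0.034]}
    - {"translation": [0.075, 0.48, 0.085], "twist": [-0.1525, 0.039, 0.0425]}
    - {"translation": [0.09, 0.576, 0.102], "twist": [-0.183, 0.0468, 0.051]}
    - {"translation": [0.105, 0.672, 0.119], "twist": [-0.2135, 0.0546, 0.0595]}
    - {"translation": [0.12, 0.768, 0.136], "twist": [-0.244, 0.0624, 0.068]}
    - {"translation": [0.135, 0.864, 0.153], "twist": [-0.2745, 0.0702, 0.0765]}
    - {"translation": [0.15, 0.96, 0.17], "twist": [-0.305, 0.078, 0.085]}

```text
t: 10.2
ee_pos: [474.7, -156.3, 334.5]
orientation: [-0.423, -3.052, 0.489]
ft_force: [0.4, 0.3, -5.0]
width: 12.2
```

Emit:
send_rows:
  commands:
    - {"translation": [0.015, 0.096, 0.017], "twist": [-0.0305, 0.0078, 0.0085]}
    - {"translation": [0.03, 0.192, 0.034], "twist": [-0.061, 0.0156, 0.017]}
    - {"translation": [0.045, 0.288, 0.051], "twist": [-0.0915, 0.0234, 0.0255]}
    - {"translation": [0.06, 0.384, 0.068], "twist": [-0.122, 0.0312, 0.034]}
    - {"translation": [0.075, 0.48, 0.085], "twist": [-0.1525, 0.039, 0.0425]}
    - {"translation": [0.09, 0.576, 0.102], "twist": [-0.183, 0.0468, 0.051]}
    - {"translation": [0.105, 0.672, 0.119], "twist": [-0.2135, 0.0546, 0.0595]}
    - {"translation": [0.12, 0.768, 0.136], "twist": [-0.244, 0.0624, 0.068]}
    - {"translation": [0.135, 0.864, 0.153], "twist": [-0.2745, 0.0702, 0.0765]}
    - {"translation": [0.15, 0.96, 0.17], "twist": [-0.305, 0.078, 0.085]}

```text
t: 11.2
ee_pos: [489.9, -60.6, 351.8]
orientation: [-0.349, -3.003, 0.727]
ft_force: [0.2, -0.3, -5.3]
width: 12.0
```

Emit:
send_rows:
  commands:
    - {"translation": [0.015, 0.096, 0.017], "twist": [-0.0305, 0.0078, 0.0085]}
    - {"translation": [0.03, 0.192, 0.034], "twist": [-0.061, 0.0156, 0.017]}
    - {"translation": [0.045, 0.288, 0.051], "twist": [-0.0915, 0.0234, 0.0255]}
    - {"translation": [0.06, 0.384, 0.068], "twist": [-0.122, 0.0312, 0.034]}
    - {"translation": [0.075, 0.48, 0.085], "twist": [-0.1525, 0.039, 0.0425]}
    - {"translation": [0.09, 0.576, 0.102], "twist": [-0.183, 0.0468, 0.051]}
    - {"translation": [0.105, 0.672, 0.119], "twist": [-0.2135, 0.0546, 0.0595]}
    - {"translation": [0.12, 0.768, 0.136], "twist": [-0.244, 0.0624, 0.068]}
    - {"translation": [0.135, 0.864, 0.153], "twist": [-0.2745, 0.0702, 0.0765]}
    - {"translation": [0.15, 0.96, 0.17], "twist": [-0.305, 0.078, 0.085]}

```text
t: 12.2
ee_pos: [504.9, 35.4, 368.8]
orientation: [-0.273, -2.934, 0.958]
ft_force: [-0.1, 1.2, -4.3]
width: 11.3
```

Emit:
send_rows:
  commands:
    - {"translation": [0.015, 0.096, 0.017], "twist": [-0.0305, 0.0078, 0.0085]}
    - {"translation": [0.03, 0.192, 0.034], "twist": [-0.061, 0.0156, 0.017]}
    - {"translation": [0.045, 0.288, 0.051], "twist": [-0.0915, 0.0234, 0.0255]}
    - {"translation": [0.06, 0.384, 0.068], "twist": [-0.122, 0.0312, 0.034]}
    - {"translation": [0.075, 0.48, 0.085], "twist": [-0.1525, 0.039, 0.0425]}
    - {"translation": [0.09, 0.576, 0.102], "twist": [-0.183, 0.0468, 0.051]}
    - {"translation": [0.105, 0.672, 0.119], "twist": [-0.2135, 0.0546, 0.0595]}
    - {"translation": [0.12, 0.768, 0.136], "twist": [-0.244, 0.0624, 0.068]}
    - {"translation": [0.135, 0.864, 0.153], "twist": [-0.2745, 0.0702, 0.0765]}
    - {"translation": [0.15, 0.94, 0.17], "twist": [-0.305, 0.078, 0.085]}

```text
t: 13.2
ee_pos: [519.9, 129.5, 385.8]
orientation: [-0.195, -2.847, 1.181]
ft_force: [-0.1, -0.7, -4.9]
width: 11.9
```

```bash
python3 - <<'E'
from geo import *
from workcell import ctrl
import cv2; from crop import *
o=ctrl.get_obs(); Rc0=R.from_rotvec(o['orientation'])
D=Rdr; Rt=R.from_matrix(np.c_[np.cross(-D[:,0],-D[:,2]),-D[:,0],-D[:,2]])
print((Rt*Rc0.inv()).as_rotvec(), o['qpos'].round(3),o['ee_pos'])
t=ctrl.get_image('top')['img'][:,:,::-1].copy(); s=ctrl.get_image('side')['img'][:,:,::-1].copy()
cv2.imwrite('pics/c3.png',np.hstack([panel(t,190,130,3,400,500),panel(s,190,110,3,400,500)]))
E
```

```text
[ 0.00113845 -0.00070151 -0.00195296] [ 0.37   0.423  1.783 -0.675  1.428 -0.792] [519.86387733 129.45472192 385.79485533]
```

View pics/c3.png

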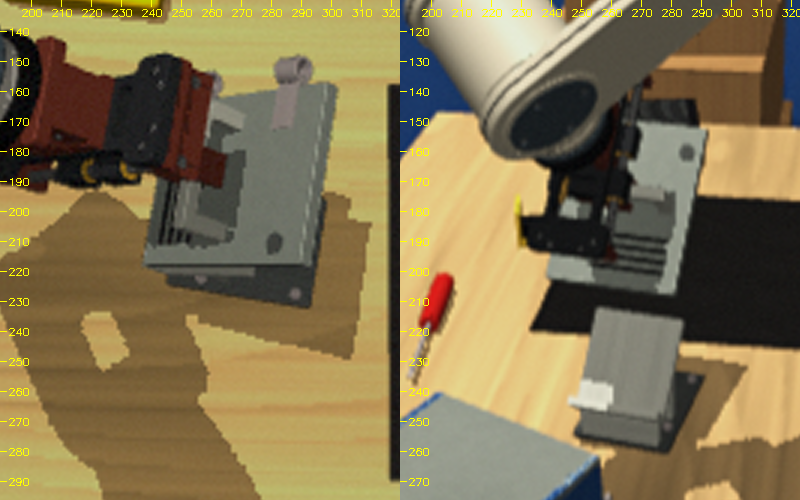

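```bash
python3 - <<'E'
from geo import *; from fit import proj
from workcell import ctrl
o=ctrl.get_obs(); T=R.from_rotvec(o['orientation']).as_matrix()
D=np.c_[-T[:,1],np.cross(-T[:,2],-T[:,1]),-T[:,2]]
h=o['ee_pos']+163*T[:,2]; og=h-46*D[:,2]
print(np.abs(D-Rdr).max())
for P in [(-80,-62,12),(80,62,12),(80,-62,12)]: print(P,proj('top',og+D@P).round(1))
for P in [(80,-62,12),(-80,-62,12)]: print(P,proj('side',og+D@P).round(1))
f=og+D@[-80,0,0]; print('foot-corner in rest frame',Rr.T@(f-corner))
E
```

```text
0.002760538354236425
(-80, -62, 12) [[236.1 217.5]]
(80, 62, 12) [[297.9 156.2]]
(80, -62, 12) [[288.8 217.4]]
(80, -62, 12) [[292.1 151.9]]
(-80, -62, 12) [[281.3 207.7]]
foot-corner in rest frame [ -1.94331524   1.06124504 136.48449131]
```

Emit:
send_rows:
  commands:
    - {"translation": [0, 0, -0.1], "twist": [0, 0, 0]}
    - {"translation": [0, 0, -0.2], "twist": [0, 0, 0]}
    - {"translation": [0, 0, -0.3], "twist": [0, 0, 0]}
    - {"translation": [0, 0, -0.4], "twist": [0, 0, 0]}
    - {"translation": [0, 0, -0.5], "twist": [0, 0, 0]}
    - {"translation": [0, 0, -0.6], "twist": [0, 0, 0]}
    - {"translation": [0, 0, -0.7], "twist": [0, 0, 0]}
    - {"translation": [0, 0, -0.8], "twist": [0, 0, 0]}
    - {"translation": [0, 0, -0.9], "twist": [0, 0, 0]}
    - {"translation": [0, 0, -1.0], "twist": [0, 0, 0]}

```text
t: 14.3
ee_pos: [519.8, 128.6, 284.8]
orientation: [-0.196, -2.848, 1.18]
ft_force: [0.6, 0.8, -4.9]
width: 11.6
```

Emit:
send_rows:
  commands:
    - {"translation": [0, 0, -0.04], "twist": [0, 0, 0]}
    - {"translation": [0, 0, -0.08], "twist": [0, 0, 0]}
    - {"translation": [0, 0, -0.12], "twist": [0, 0, 0]}
    - {"translation": [0, 0, -0.15], "twist": [0, 0, 0]}
    - {"translation": [0, 0, -0.18], "twist": [0, 0, 0]}
    - {"translation": [0, 0, -0.2], "twist": [0, 0, 0]}
    - {"translation": [0, 0, -0.22], "twist": [0, 0, 0]}
    - {"translation": [0, 0, -0.24], "twist": [0, 0, 0]}
    - {"translation": [0, 0, -0.26], "twist": [0, 0, 0]}
    - {"translation": [0, 0, -0.28], "twist": [0, 0, 0]}

```text
t: 15.3
ee_pos: [519.7, 128.6, 257.6]
orientation: [-0.196, -2.848, 1.18]
ft_force: [-0.3, -0.4, -4.2]
width: 11.7
```

Emit:
send_rows:
  commands:
    - {"translation": [0, 0, -0.01], "twist": [0, 0, 0]}
    - {"translation": [0, 0, -0.015], "twist": [0, 0, 0]}
    - {"translation": [0, 0, -0.02], "twist": [0, 0, 0]}
    - {"translation": [0, 0, -0.025], "twist": [0, 0, 0]}
    - {"translation": [0, 0, -0.03], "twist": [0, 0, 0]}
    - {"translation": [0, 0, -0.035], "twist": [0, 0, 0]}
    - {"translation": [0, 0, -0.04], "twist": [0, 0, 0]}
    - {"translation": [0, 0, -0.045], "twist": [0, 0, 0]}
    - {"translation": [0, 0, -0.045], "twist": [0, 0, 0]}
    - {"translation": [0, 0, -0.045], "twist": [0, 0, 0]}

```text
t: 16.3
ee_pos: [519.7, 128.6, 253.1]
orientation: [-0.196, -2.847, 1.18]
ft_force: [0.5, 0.6, -5.5]
width: 12.3
```

```bash
python3 - <<'E'
from workcell import ctrl
import cv2; from crop import *
o=ctrl.get_obs();print(o['ft_force'],o['ee_pos'])
t=ctrl.get_image('top')['img'][:,:,::-1].copy(); s=ctrl.get_image('side')['img'][:,:,::-1].copy()
cv2.imwrite('pics/c4.png',np.hstack([panel(t,225,160,5,400,500),panel(s,230,160,5,400,500)]))
E
```

```text
[ 0.45792677  0.60662574 -5.47796822] [519.68987485 128.55498263 253.14116735]
```

View pics/c4.png

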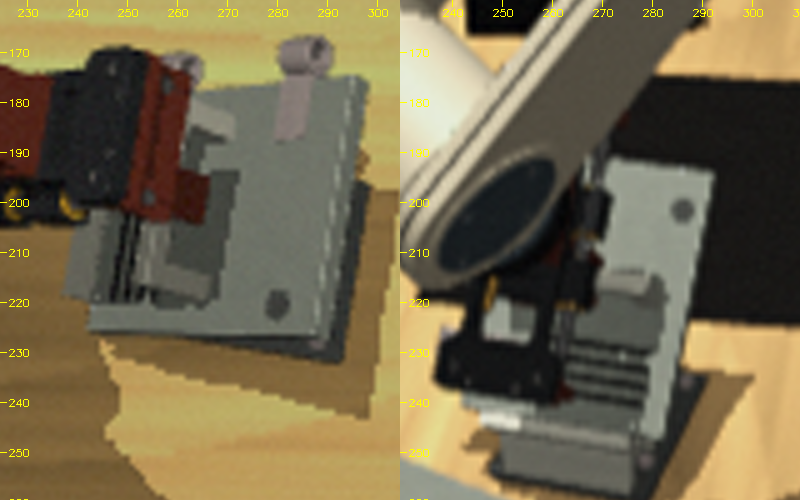

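Emit:
send_rows:
  commands:
    - {"translation": [0, 0, -0.005], "twist": [0, 0, 0]}
    - {"translation": [0, 0, -0.01], "twist": [0, 0, 0]}
    - {"translation": [0, 0, -0.015], "twist": [0, 0, 0]}
    - {"translation": [0, 0, -0.02], "twist": [0, 0, 0]}
    - {"translation": [0, 0, -0.025], "twist": [0, 0, 0]}
    - {"translation": [0, 0, -0.03], "twist": [0, 0, 0]}
    - {"translation": [0, 0, -0.035], "twist": [0, 0, 0]}
    - {"translation": [0, 0, -0.035], "twist": [0, 0, 0]}
    - {"translation": [0, 0, -0.035], "twist": [0, 0, 0]}
    - {"translation": [0, 0, -0.035], "twist": [0, 0, 0]}

```text
t: 17.4
ee_pos: [519.9, 128.5, 250.5]
orientation: [-0.197, -2.847, 1.182]
ft_force: [-0.5, -0.0, 4.9]
width: 12.0
```

Contact (force changed by about +10 N) at the height I expected. I'll release and withdraw along the tool axis.

Emit:
send_rows:
  commands:
    - {"translation": [0, 0, 0], "twist": [0, 0, 0]}
    - {"translation": [0, 0, 0], "twist": [0, 0, 0]}
    - {"translation": [0, 0, 0], "twist": [0, 0, 0]}
    - {"translation": [0, 0, 0], "twist": [0, 0, 0]}
    - {"translation": [0, 0, 0], "twist": [0, 0, 0]}
    - {"translation": [0, 0, 0], "twist": [0, 0, 0]}
    - {"translation": [0, 0, 0], "twist": [0, 0, 0]}
    - {"translation": [0, 0, 0], "twist": [0, 0, 0]}
    - {"translation": [0, 0, 0], "twist": [0, 0, 0]}
    - {"translation": [0, 0, 0], "twist": [0, 0, 0]}
  grip: -1

```text
t: 18.4
ee_pos: [519.7, 128.6, 249.7]
orientation: [-0.196, -2.848, 1.18]
ft_force: [0.2, 0.1, 0.3]
width: 86.6
```

Emit:
send_rows:
  commands:
    - {"translation": [0.01, 0.06, 0.06], "twist": [0, 0, 0]}
    - {"translation": [0.02, 0.13, 0.13], "twist": [0, 0, 0]}
    - {"translation": [0.03, 0.22, 0.22], "twist": [0, 0, 0]}
    - {"translation": [0.04, 0.31, 0.31], "twist": [0, 0, 0]}
    - {"translation": [0.05, 0.4, 0.4], "twist": [0, 0, 0]}
    - {"translation": [0.06, 0.5, 0.5], "twist": [0, 0, 0]}
    - {"translation": [0.06, 0.56, 0.6], "twist": [0, 0, 0]}
    - {"translation": [0.06, 0.58, 0.7], "twist": [0, 0, 0]}
    - {"translation": [0.06, 0.6, 0.8], "twist": [0, 0, 0]}
    - {"translation": [0.06, 0.6, 0.9], "twist": [0, 0, 0]}

```text
t: 19.4
ee_pos: [525.7, 188.6, 340.5]
orientation: [-0.196, -2.847, 1.18]
ft_force: [0.1, -0.1, -0.5]
width: 87.8
```

```bash
python3 - <<'E'
from geo import *
from workcell import ctrl
o=ctrl.get_obs();print(o['qpos'].round(2),o['ee_pos'])
D=Rdr; Rt=R.from_matrix(np.c_[np.cross(-D[:,2],-D[:,0]),-D[:,2],-D[:,0]])
Rd=R.from_matrix(np.c_[np.cross(-Rr[:,0]*-1,[0,0,-1]),Rr[:,0],[0,0,-1]])
c=R.from_rotvec(o['orientation'])
print('now->down(toolY=rx)',(Rd*c.inv()).as_rotvec(),'down->t_rest',(Rt*Rd.inv()).as_rotvec(),'direct',(Rt*c.inv()).as_rotvec())
E
```

```text
[ 0.46  0.52  1.74 -0.63  1.42 -0.7 ] [525.65142931 188.57884188 340.50659859]
now->down(toolY=rx) [0.166702   1.19025475 2.90099672] down->t_rest [ 7.77800853e-01 -1.08977557e-01  2.84819988e-17] direct [8.55822846e-04 1.03670048e-04 3.14020529e+00]
```

Emit:
send_rows:
  commands:
    - {"translation": [-0.008, -0.06, 0.03], "twist": [0, 0, -0.09]}
    - {"translation": [-0.016, -0.12, 0.06], "twist": [0, 0, -0.18]}
    - {"translation": [-0.024, -0.18, 0.09], "twist": [0, 0, -0.27]}
    - {"translation": [-0.032, -0.24, 0.12], "twist": [0, 0, -0.36]}
    - {"translation": [-0.04, -0.3, 0.15], "twist": [0, 0, -0.45]}
    - {"translation": [-0.048, -0.36, 0.18], "twist": [0, 0, -0.54]}
    - {"translation": [-0.056, -0.42, 0.21], "twist": [0, 0, -0.63]}
    - {"translation": [-0.064, -0.48, 0.24], "twist": [0, 0, -0.72]}
    - {"translation": [-0.072, -0.54, 0.27], "twist": [0, 0, -0.81]}
    - {"translation": [-0.08, -0.6, 0.3], "twist": [0, 0, -0.9]}

```text
t: 20.4
ee_pos: [517.6, 128.1, 369.9]
orientation: [-0.79, -2.595, 1.075]
ft_force: [-1.7, -0.1, -0.7]
width: 87.7
```

Emit:
send_rows:
  commands:
    - {"translation": [-0.008, -0.06, 0.03], "twist": [0, 0, -0.09]}
    - {"translation": [-0.016, -0.12, 0.06], "twist": [0, 0, -0.18]}
    - {"translation": [-0.024, -0.18, 0.09], "twist": [0, 0, -0.27]}
    - {"translation": [-0.032, -0.24, 0.12], "twist": [0, 0, -0.36]}
    - {"translation": [-0.04, -0.3, 0.15], "twist": [0, 0, -0.45]}
    - {"translation": [-0.048, -0.36, 0.18], "twist": [0, 0, -0.54]}
    - {"translation": [-0.056, -0.42, 0.21], "twist": [0, 0, -0.63]}
    - {"translation": [-0.064, -0.48, 0.24], "twist": [0, 0, -0.72]}
    - {"translation": [-0.072, -0.54, 0.27], "twist": [0, 0, -0.81]}
    - {"translation": [-0.08, -0.6, 0.3], "twist": [0, 0, -0.9]}

```text
t: 21.4
ee_pos: [509.7, 68.1, 400.0]
orientation: [-1.291, -2.252, 0.932]
ft_force: [-0.5, 0.4, 0.1]
width: 88.0
```

Emit:
send_rows:
  commands:
    - {"translation": [-0.008, -0.06, 0], "twist": [0, 0, -0.09]}
    - {"translation": [-0.016, -0.12, 0], "twist": [0, 0, -0.18]}
    - {"translation": [-0.024, -0.18, 0], "twist": [0, 0, -0.27]}
    - {"translation": [-0.032, -0.24, 0], "twist": [0, 0, -0.36]}
    - {"translation": [-0.04, -0.3, 0], "twist": [0, 0, -0.45]}
    - {"translation": [-0.048, -0.36, 0], "twist": [0, 0, -0.54]}
    - {"translation": [-0.056, -0.42, 0], "twist": [0, 0, -0.63]}
    - {"translation": [-0.064, -0.48, 0], "twist": [0, 0, -0.72]}
    - {"translation": [-0.072, -0.54, 0], "twist": [0, 0, -0.81]}
    - {"translation": [-0.08, -0.6, 0], "twist": [0, 0, -0.9]}

```text
t: 22.4
ee_pos: [501.7, 8.1, 399.7]
orientation: [-1.698, -1.838, 0.761]
ft_force: [-0.2, -0.2, 0.7]
width: 87.5
```

Emit:
send_rows:
  commands:
    - {"translation": [-0.008, -0.06, 0], "twist": [0, 0, -0.09]}
    - {"translation": [-0.016, -0.12, 0], "twist": [0, 0, -0.18]}
    - {"translation": [-0.024, -0.18, 0], "twist": [0, 0, -0.27]}
    - {"translation": [-0.032, -0.24, 0], "twist": [0, 0, -0.36]}
    - {"translation": [-0.04, -0.3, 0], "twist": [0, 0, -0.45]}
    - {"translation": [-0.048, -0.36, 0], "twist": [0, 0, -0.54]}
    - {"translation": [-0.056, -0.42, 0], "twist": [0, 0, -0.63]}
    - {"translation": [-0.064, -0.48, 0], "twist": [0, 0, -0.72]}
    - {"translation": [-0.072, -0.54, 0], "twist": [0, 0, -0.81]}
    - {"translation": [-0.08, -0.6, 0], "twist": [0, 0, -0.9]}

```text
t: 23.4
ee_pos: [493.7, -51.9, 399.7]
orientation: [-2.008, -1.374, 0.569]
ft_force: [0.8, -0.5, -0.9]
width: 87.7
```

Emit:
send_rows:
  commands:
    - {"translation": [-0.008, -0.06, 0], "twist": [0, 0, -0.09]}
    - {"translation": [-0.016, -0.12, 0], "twist": [0, 0, -0.18]}
    - {"translation": [-0.024, -0.18, 0], "twist": [0, 0, -0.27]}
    - {"translation": [-0.032, -0.24, 0], "twist": [0, 0, -0.36]}
    - {"translation": [-0.04, -0.3, 0], "twist": [0, 0, -0.45]}
    - {"translation": [-0.048, -0.36, 0], "twist": [0, 0, -0.54]}
    - {"translation": [-0.056, -0.42, 0], "twist": [0, 0, -0.63]}
    - {"translation": [-0.064, -0.48, 0], "twist": [0, 0, -0.72]}
    - {"translation": [-0.072, -0.54, 0], "twist": [0, 0, -0.81]}
    - {"translation": [-0.08, -0.6, 0], "twist": [0, 0, -0.9]}

```text
t: 24.4
ee_pos: [485.7, -111.9, 399.7]
orientation: [-2.22, -0.874, 0.362]
ft_force: [-0.5, -0.6, 0.1]
width: 87.8
```

Emit:
send_rows:
  commands:
    - {"translation": [-0.008, -0.06, 0], "twist": [0, 0, -0.09]}
    - {"translation": [-0.016, -0.12, 0], "twist": [0, 0, -0.18]}
    - {"translation": [-0.024, -0.18, 0], "twist": [0, 0, -0.27]}
    - {"translation": [-0.032, -0.24, 0], "twist": [0, 0, -0.36]}
    - {"translation": [-0.04, -0.3, 0], "twist": [0, 0, -0.45]}
    - {"translation": [-0.048, -0.36, 0], "twist": [0, 0, -0.54]}
    - {"translation": [-0.056, -0.42, 0], "twist": [0, 0, -0.63]}
    - {"translation": [-0.064, -0.48, 0], "twist": [0, 0, -0.72]}
    - {"translation": [-0.072, -0.54, 0], "twist": [0, 0, -0.81]}
    - {"translation": [-0.08, -0.6, 0], "twist": [0, 0, -0.9]}

```text
t: 25.4
ee_pos: [477.7, -171.9, 399.7]
orientation: [-2.334, -0.353, 0.146]
ft_force: [-1.0, -0.2, 0.0]
width: 88.1
```

Emit:
send_rows:
  commands:
    - {"translation": [-0.008, -0.06, 0], "twist": [0, 0, -0.09]}
    - {"translation": [-0.016, -0.12, 0], "twist": [0, 0, -0.18]}
    - {"translation": [-0.024, -0.18, 0], "twist": [0, 0, -0.27]}
    - {"translation": [-0.032, -0.24, 0], "twist": [0, 0, -0.36]}
    - {"translation": [-0.04, -0.3, -0.1], "twist": [0, 0, -0.45]}
    - {"translation": [-0.048, -0.36, -0.2], "twist": [0, 0, -0.54]}
    - {"translation": [-0.056, -0.42, -0.3], "twist": [0, 0, -0.63]}
    - {"translation": [-0.064, -0.48, -0.4], "twist": [0, 0, -0.72]}
    - {"translation": [-0.072, -0.54, -0.5], "twist": [0, 0, -0.81]}
    - {"translation": [-0.08, -0.58, -0.6], "twist": [0, 0, -0.88]}

```text
t: 26.4
ee_pos: [469.6, -230.0, 339.2]
orientation: [-2.352, 0.165, -0.069]
ft_force: [-1.1, -0.2, -0.2]
width: 87.8
```

```bash
python3 - <<'E'
from geo import *
from workcell import ctrl
import cv2; from crop import *; from fit import proj
o=ctrl.get_obs();print(o['qpos'].round(2),o['ee_pos'],o['t'])
D=Rdr; Rt=R.from_matrix(np.c_[np.cross(-D[:,2],-D[:,0]),-D[:,2],-D[:,0]])
print((Rt*R.from_rotvec(o['orientation']).inv()).as_rotvec())
og=corner+D@[80,0,0]
for n in('top','side'):
  for P in [(-80,-62,12),(-80,62,12),(80,62,12),(80,-62,12),(0,46,52),(0,-46,52)]: print(n,P,proj(n,og+D@P).round(1))
t=ctrl.get_image('top')['img'][:,:,::-1].copy(); s=ctrl.get_image('side')['img'][:,:,::-1].copy()
cv2.imwrite('pics/c5.png',np.hstack([panel(t,225,160,5,400,500),panel(s,230,165,5,400,500)]))
E
```

```text
[-0.63  0.47  1.85  0.7   1.33  0.73] [ 469.63134066 -230.04756458  339.24331744] 26.4
[0.00014809 0.00054985 0.00073826]
top (-80, -62, 12) [[241.6 226.3]]
top (-80, 62, 12) [[249.6 179.7]]
top (80, 62, 12) [[295.  174.9]]
top (80, -62, 12) [[287.  227.4]]
top (0, 46, 52) [[258.2 179.1]]
top (0, -46, 52) [[251.8 216.7]]
side (-80, -62, 12) [[282.6 248.2]]
side (-80, 62, 12) [[242.  241.5]]
side (80, 62, 12) [[253.  189.5]]
side (80, -62, 12) [[292.8 194.7]]
side (0, 46, 52) [[248.8 212.8]]
side (0, -46, 52) [[279.5 217.2]]
```

View pics/c5.png

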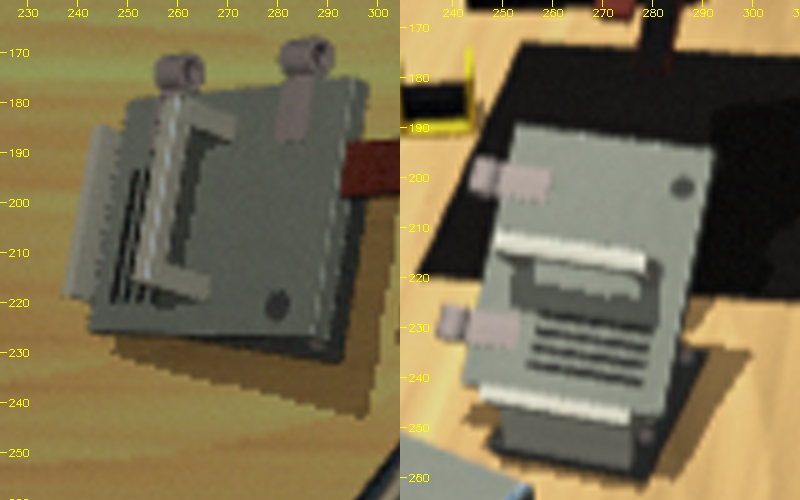

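Top and side agree with the predicted seated door to about 1 px: corners at top (242,226), (295,175) and side (292,194). It's properly seated, centred and released. Now I pinch the top edge.

Emit:
send_rows:
  commands:
    - {"translation": [0.01, 0.06, -0.14], "twist": [0, 0, 0]}
    - {"translation": [0.02, 0.12, -0.2], "twist": [0, 0, 0]}
    - {"translation": [0.03, 0.18, -0.26], "twist": [0, 0, 0]}
    - {"translation": [0.04, 0.24, -0.32], "twist": [0, 0, 0]}
    - {"translation": [0.05, 0.3, -0.4], "twist": [0, 0, 0]}
    - {"translation": [0.06, 0.36, -0.48], "twist": [0, 0, 0]}
    - {"translation": [0.06, 0.42, -0.56], "twist": [0, 0, 0]}
    - {"translation": [0.07, 0.48, -0.64], "twist": [0, 0, 0]}
    - {"translation": [0.07, 0.54, -0.7], "twist": [0, 0, 0]}
    - {"translation": [0.07, 0.58, -0.74], "twist": [0, 0, 0]}

```text
t: 27.5
ee_pos: [476.6, -170.8, 265.0]
orientation: [-2.351, 0.16, -0.066]
ft_force: [-0.1, 0.3, -0.4]
width: 87.9
```

Emit:
send_rows:
  commands:
    - {"translation": [0, 0, 0], "twist": [0, 0, 0]}
    - {"translation": [0, 0, 0], "twist": [0, 0, 0]}
    - {"translation": [0, 0, 0], "twist": [0, 0, 0]}
    - {"translation": [0, 0, 0], "twist": [0, 0, 0]}
    - {"translation": [0, 0, 0], "twist": [0, 0, 0]}
    - {"translation": [0, 0, 0], "twist": [0, 0, 0]}
    - {"translation": [0, 0, 0], "twist": [0, 0, 0]}
    - {"translation": [0, 0, 0], "twist": [0, 0, 0]}
    - {"translation": [0, 0, 0], "twist": [0, 0, 0]}
    - {"translation": [0, 0, 0], "twist": [0, 0, 0]}
  grip: 1

```text
t: 28.5
ee_pos: [476.7, -171.5, 265.6]
orientation: [-2.352, 0.16, -0.067]
ft_force: [-0.4, -4.9, -6.8]
width: 11.8
```

```bash
cat >> geo.py <<'E'
# grasp 2: TCP in door frame
T2=np.array([476.7,-171.5,265.6]); RT2=R.from_rotvec([-2.352,0.16,-0.067]).as_matrix()
rel_p=Rdr.T@(T2-(corner+Rdr@[80,0,0])); rel_R=Rdr.T@RT2
def tcp_for(D,og): return og+D@rel_p, R.from_matrix(D@rel_R)
def hung(phi=0):  # opening deviation from square (about z)
    return rz(phi)@np.c_[[0,0,1],Rc@[0,1,0],Rc@[-1,0,0]]
def og_hung(D,h): return pin-D@np.array([-55,74,10])+[0,0,h]
E
python3 - <<'E'
from geo import *
from workcell import ctrl
np.set_printoptions(precision=3,suppress=True)
o=ctrl.get_obs(); print('rel',rel_p); c=R.from_rotvec(o['orientation'])
D=hung()
for back in(80,0):
    p,Rt=tcp_for(D,og_hung(D,42)-back*Rc[:,1]); print(back,p,p-o['ee_pos'],Rt.as_rotvec())
Dv=np.c_[[0,0,1],Rr[:,1],-Rr[:,0]]
pv,Rv=tcp_for(Dv,np.zeros(3))
print('tilt',(Rv*c.inv()).as_rotvec(),'yaw',(Rt*Rv.inv()).as_rotvec(),'tot',(Rt*c.inv()).as_rotvec())
E
```

```text
rel [225.194  -0.35    6.782]
80 [402.006 163.008 382.194] [-74.657 334.512 116.618] [ 2.624  1.725 -0.002]
0 [433.894 236.378 382.194] [-42.768 407.882 116.618] [ 2.624  1.725 -0.002]
tilt [-0.778  0.109  0.   ] yaw [-0.   0.   1.3] tot [-0.733 -0.411  1.229]
```

Emit:
send_rows:
  commands:
    - {"translation": [0, 0, 0.03], "twist": [0, 0, 0]}
    - {"translation": [0, 0, 0.1], "twist": [0, 0, 0]}
    - {"translation": [0, 0, 0.2], "twist": [0, 0, 0]}
    - {"translation": [0, 0, 0.3], "twist": [0, 0, 0]}
    - {"translation": [0, 0, 0.4], "twist": [0, 0, 0]}
    - {"translation": [0, 0, 0.5], "twist": [0, 0, 0]}
    - {"translation": [0, 0, 0.6], "twist": [0, 0, 0]}
    - {"translation": [0, 0, 0.7], "twist": [0, 0, 0]}
    - {"translation": [0, 0, 0.8], "twist": [0, 0, 0]}
    - {"translation": [0, 0, 0.9], "twist": [0, 0, 0]}

```text
t: 29.5
ee_pos: [476.7, -171.4, 356.5]
orientation: [-2.352, 0.16, -0.067]
ft_force: [0.8, -0.1, -5.5]
width: 12.1
```

Emit:
send_rows:
  commands:
    - {"translation": [0, 0.04, 0.1], "twist": [-0.077, 0.011, 0]}
    - {"translation": [0, 0.08, 0.2], "twist": [-0.155, 0.022, 0]}
    - {"translation": [0, 0.12, 0.3], "twist": [-0.233, 0.033, 0]}
    - {"translation": [0, 0.16, 0.4], "twist": [-0.311, 0.044, 0]}
    - {"translation": [0, 0.2, 0.5], "twist": [-0.389, 0.054, 0]}
    - {"translation": [0, 0.24, 0.6], "twist": [-0.467, 0.065, 0]}
    - {"translation": [0, 0.28, 0.7], "twist": [-0.545, 0.076, 0]}
    - {"translation": [0, 0.32, 0.8], "twist": [-0.622, 0.087, 0]}
    - {"translation": [0, 0.36, 0.9], "twist": [-0.7, 0.098, 0]}
    - {"translation": [0, 0.4, 1.0], "twist": [-0.778, 0.109, 0]}

```text
t: 30.5
ee_pos: [476.2, -131.0, 456.3]
orientation: [-2.744, 0.188, -0.034]
ft_force: [0.3, 0.5, -5.4]
width: 11.7
```

Emit:
send_rows:
  commands:
    - {"translation": [0, 0.095, 0], "twist": [-0.077, 0.011, 0]}
    - {"translation": [0, 0.19, 0], "twist": [-0.155, 0.022, 0]}
    - {"translation": [0, 0.285, 0], "twist": [-0.233, 0.033, 0]}
    - {"translation": [0, 0.38, 0], "twist": [-0.311, 0.044, 0]}
    - {"translation": [0, 0.475, 0], "twist": [-0.389, 0.054, 0]}
    - {"translation": [0, 0.57, 0], "twist": [-0.467, 0.065, 0]}
    - {"translation": [0, 0.665, 0], "twist": [-0.545, 0.076, 0]}
    - {"translation": [0, 0.76, 0], "twist": [-0.622, 0.087, 0]}
    - {"translation": [0, 0.855, 0], "twist": [-0.7, 0.098, 0]}
    - {"translation": [0, 0.95, 0], "twist": [-0.778, 0.109, 0]}

```text
t: 31.5
ee_pos: [476.0, -35.8, 455.7]
orientation: [3.134, -0.217, -0.006]
ft_force: [0.1, 0.2, -5.7]
width: 12.0
```

Emit:
send_rows:
  commands:
    - {"translation": [-0.025, 0.066, 0], "twist": [0, 0, 0.087]}
    - {"translation": [-0.05, 0.132, 0], "twist": [0, 0, 0.174]}
    - {"translation": [-0.075, 0.2, 0], "twist": [0, 0, 0.26]}
    - {"translation": [-0.1, 0.266, 0], "twist": [0, 0, 0.347]}
    - {"translation": [-0.125, 0.333, 0], "twist": [0, 0, 0.433]}
    - {"translation": [-0.15, 0.4, 0], "twist": [0, 0, 0.52]}
    - {"translation": [-0.175, 0.465, 0], "twist": [0, 0, 0.607]}
    - {"translation": [-0.2, 0.532, 0], "twist": [0, 0, 0.693]}
    - {"translation": [-0.225, 0.6, 0], "twist": [0, 0, 0.78]}
    - {"translation": [-0.25, 0.665, 0], "twist": [0, 0, 0.867]}

```text
t: 32.5
ee_pos: [451.5, 30.6, 455.7]
orientation: [3.106, 0.47, -0.003]
ft_force: [0.7, -0.7, -5.9]
width: 12.0
```

Emit:
send_rows:
  commands:
    - {"translation": [-0.025, 0.066, 0], "twist": [0, 0, 0.087]}
    - {"translation": [-0.05, 0.132, 0], "twist": [0, 0, 0.174]}
    - {"translation": [-0.075, 0.2, 0], "twist": [0, 0, 0.26]}
    - {"translation": [-0.1, 0.266, 0], "twist": [0, 0, 0.347]}
    - {"translation": [-0.125, 0.333, 0], "twist": [0, 0, 0.433]}
    - {"translation": [-0.15, 0.4, 0], "twist": [0, 0, 0.52]}
    - {"translation": [-0.175, 0.465, 0], "twist": [0, 0, 0.607]}
    - {"translation": [-0.2, 0.532, 0], "twist": [0, 0, 0.693]}
    - {"translation": [-0.225, 0.6, 0], "twist": [0, 0, 0.78]}
    - {"translation": [-0.25, 0.665, 0], "twist": [0, 0, 0.867]}

```text
t: 33.5
ee_pos: [426.5, 97.1, 455.7]
orientation: [2.932, 1.127, -0.003]
ft_force: [-0.4, -1.6, -5.1]
width: 12.2
```

Emit:
send_rows:
  commands:
    - {"translation": [-0.025, 0.066, -0.07], "twist": [0, 0, 0.087]}
    - {"translation": [-0.05, 0.132, -0.14], "twist": [0, 0, 0.174]}
    - {"translation": [-0.075, 0.2, -0.21], "twist": [0, 0, 0.26]}
    - {"translation": [-0.1, 0.266, -0.28], "twist": [0, 0, 0.347]}
    - {"translation": [-0.125, 0.333, -0.35], "twist": [0, 0, 0.433]}
    - {"translation": [-0.15, 0.4, -0.42], "twist": [0, 0, 0.52]}
    - {"translation": [-0.175, 0.465, -0.5], "twist": [0, 0, 0.607]}
    - {"translation": [-0.2, 0.532, -0.58], "twist": [0, 0, 0.693]}
    - {"translation": [-0.225, 0.6, -0.66], "twist": [0, 0, 0.78]}
    - {"translation": [-0.25, 0.665, -0.74], "twist": [0, 0, 0.867]}

```text
t: 34.5
ee_pos: [401.5, 163.6, 381.0]
orientation: [2.621, 1.731, -0.002]
ft_force: [-0.7, 0.4, -5.4]
width: 12.1
```

```bash
python3 - <<'E'
from geo import *
from workcell import ctrl
import cv2; from crop import *; from fit import proj
o=ctrl.get_obs();print(o['qpos'].round(2),o['ee_pos'],o['t'],o['ft_force'],o['moment'],o['width'])
T=R.from_rotvec(o['orientation']).as_matrix(); D=T@rel_R.T; og=o['ee_pos']-D@rel_p
print('vs Dh',R.from_matrix(hung()@D.T).as_rotvec())
K={'kl_top':(-35,74,10),'kh_top':(55,74,10),'kl_bot':(-55,74,10),'top+62f':(80,62,12),'top-62f':(80,-62,12),'top-62b':(80,-62,0),'bot-62b':(-80,-62,0),'bot-62f':(-80,-62,12),'bot62b':(-80,62,0)}
for n in('top','side'):
  for k,P in K.items(): print(n,k,proj(n,og+D@P).round(1)[0])
  print(n,'pins',proj(n,np.array([pin+[0,0,20],pin+[0,0,110],pin,pin+[0,0,90]])).round(1).tolist())
t=ctrl.get_image('top')['img'][:,:,::-1].copy(); s=ctrl.get_image('side')['img'][:,:,::-1].copy()
cv2.imwrite('pics/t6.png',t);cv2.imwrite('pics/s6.png',s)
cv2.imwrite('pics/c6.png',np.hstack([panel(t,110,150,5,400,500),panel(s,235,190,4,400,500)]))
E
```

```text
[ 0.36  0.17  2.06 -0.    0.91  0.76] [401.54715468 163.64287029 380.99597015] 34.5 [-0.71116886  0.40122095 -5.36008442] [-0.1224225  -0.0490268   0.07129601] 12.105804134358886
vs Dh [-1.01511336e-04 -4.46229402e-05 -3.97493908e-03]
top kl_top [163.9 228.9]
top kh_top [152.5 223.6]
top kl_bot [166.1 229.9]
top top+62f [153.6 225.2]
top top-62f [207.2 249.6]
top top-62b [209.8 244.3]
top bot-62b [219.9 249.9]
top bot-62f [217.8 254.4]
top bot62b [174.9 229.5]
top pins [[140.0, 217.4], [126.8, 211.3], [142.6, 218.6], [130.0, 212.8]]
side kl_top [279. 271.]
side kh_top [278.2 240.7]
side kl_bot [279.1 277.4]
side top+62f [281.5 229.4]
side top-62f [307.7 205. ]
side top-62b [303.5 203.7]
side bot-62b [302.8 254.4]
side bot-62f [306.7 255.8]
side bot62b [278.5 280.9]
side pins [[260.7, 303.7], [258.9, 273.9], [261.1, 309.9], [259.3, 280.8]]
```

View pics/c6.png

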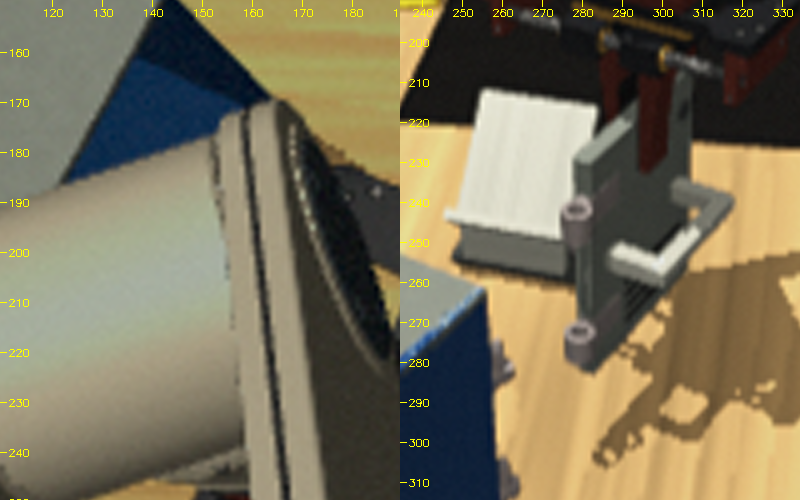

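Only the side view is useful here, because the arm blocks the top view. The knuckle rings at (279,241) and (279,272) match prediction within 1 px. Moving in sideways.

Emit:
send_rows:
  commands:
    - {"translation": [0.032, 0.073, 0], "twist": [0, 0, 0]}
    - {"translation": [0.065, 0.146, 0], "twist": [0, 0, 0]}
    - {"translation": [0.097, 0.219, 0], "twist": [0, 0, 0]}
    - {"translation": [0.13, 0.292, 0], "twist": [0, 0, 0]}
    - {"translation": [0.162, 0.365, 0], "twist": [0, 0, 0]}
    - {"translation": [0.195, 0.438, 0], "twist": [0, 0, 0]}
    - {"translation": [0.227, 0.511, 0], "twist": [0, 0, 0]}
    - {"translation": [0.26, 0.584, 0], "twist": [0, 0, 0]}
    - {"translation": [0.292, 0.657, 0], "twist": [0, 0, 0]}
    - {"translation": [0.324, 0.728, 0], "twist": [0, 0, 0]}

```text
t: 35.6
ee_pos: [434.4, 236.5, 381.6]
orientation: [2.624, 1.726, -0.002]
ft_force: [-0.1, 1.0, -4.7]
width: 11.7
```

```bash
python3 - <<'E'
from geo import *
from workcell import ctrl
import cv2; from crop import *; from fit import proj
o=ctrl.get_obs();print(o['qpos'].round(2),o['ee_pos'],o['t'],o['ft_force'],o['width'])
T=R.from_rotvec(o['orientation']).as_matrix(); D=T@rel_R.T; og=o['ee_pos']-D@rel_p
print('knuckle low - pin',og+D@[-55,74,10]-pin)
for n in('top','side'):
  print(n,proj(n,np.array([og+D@P for P in[(-55,74,10),(-35,74,10),(35,74,10),(55,74,10)]])).round(1).tolist())
  print(n,'pins',proj(n,np.array([pin,pin+[0,0,20],pin+[0,0,90],pin+[0,0,110]])).round(1).tolist())
t=ctrl.get_image('top')['img'][:,:,::-1].copy(); s=ctrl.get_image('side')['img'][:,:,::-1].copy()
cv2.imwrite('pics/c7.png',np.hstack([panel(t,110,170,5,400,500),panel(s,230,230,7,400,500,5)]))
E
```

```text
[ 0.47  0.26  1.93 -0.    0.95  0.88] [434.39474271 236.49127685 381.62530353] 35.6 [-0.05980442  1.01842447 -4.66383868] 11.659585818760474
knuckle low - pin [ 0.4337495   0.14250792 41.43230748]
top [[137.0, 215.9], [134.2, 214.6], [123.3, 209.5], [119.8, 207.9]]
top pins [[142.6, 218.6], [140.0, 217.4], [130.0, 212.8], [126.8, 211.3]]
side [[260.1, 296.9], [259.7, 290.4], [258.3, 266.4], [257.8, 259.2]]
side pins [[261.1, 309.9], [260.7, 303.7], [259.3, 280.8], [258.9, 273.9]]
```

View pics/c7.png

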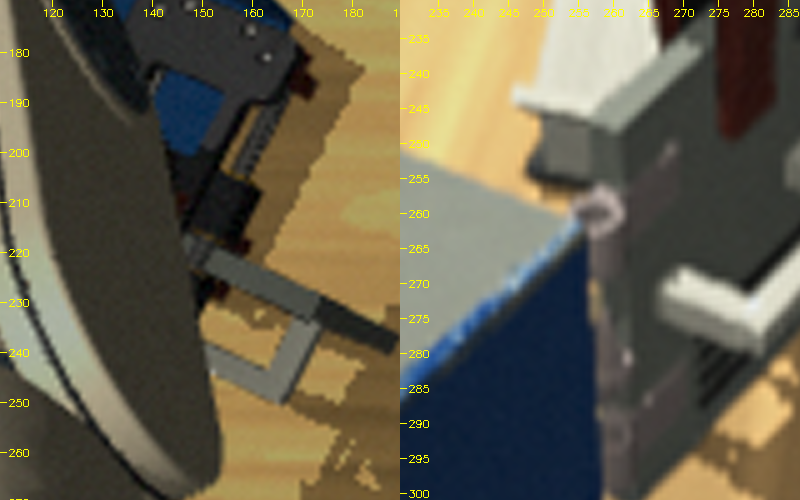

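Emit:
send_rows:
  commands:
    - {"translation": [0, 0, -0.03], "twist": [0, 0, 0]}
    - {"translation": [0, 0, -0.06], "twist": [0, 0, 0]}
    - {"translation": [0, 0, -0.09], "twist": [0, 0, 0]}
    - {"translation": [0, 0, -0.12], "twist": [0, 0, 0]}
    - {"translation": [0, 0, -0.15], "twist": [0, 0, 0]}
    - {"translation": [0, 0, -0.18], "twist": [0, 0, 0]}
    - {"translation": [0, 0, -0.2], "twist": [0, 0, 0]}
    - {"translation": [0, 0, -0.22], "twist": [0, 0, 0]}
    - {"translation": [0, 0, -0.23], "twist": [0, 0, 0]}
    - {"translation": [0, 0, -0.24], "twist": [0, 0, 0]}

```text
t: 36.7
ee_pos: [434.1, 235.9, 357.6]
orientation: [2.624, 1.726, -0.002]
ft_force: [0.5, 0.4, -5.2]
width: 11.9
```

Emit:
send_rows:
  commands:
    - {"translation": [0, 0, -0.01], "twist": [0, 0, 0]}
    - {"translation": [0, 0, -0.02], "twist": [0, 0, 0]}
    - {"translation": [0, 0, -0.03], "twist": [0, 0, 0]}
    - {"translation": [0, 0, -0.04], "twist": [0, 0, 0]}
    - {"translation": [0, 0, -0.05], "twist": [0, 0, 0]}
    - {"translation": [0, 0, -0.06], "twist": [0, 0, 0]}
    - {"translation": [0, 0, -0.07], "twist": [0, 0, 0]}
    - {"translation": [0, 0, -0.08], "twist": [0, 0, 0]}
    - {"translation": [0, 0, -0.08], "twist": [0, 0, 0]}
    - {"translation": [0, 0, -0.08], "twist": [0, 0, 0]}

```text
t: 37.7
ee_pos: [434.1, 235.9, 349.6]
orientation: [2.624, 1.726, -0.002]
ft_force: [-0.5, -0.1, -5.3]
width: 12.0
```

Emit:
send_rows:
  commands:
    - {"translation": [0, 0, -0.01], "twist": [0, 0, 0]}
    - {"translation": [0, 0, -0.02], "twist": [0, 0, 0]}
    - {"translation": [0, 0, -0.03], "twist": [0, 0, 0]}
    - {"translation": [0, 0, -0.04], "twist": [0, 0, 0]}
    - {"translation": [0, 0, -0.05], "twist": [0, 0, 0]}
    - {"translation": [0, 0, -0.055], "twist": [0, 0, 0]}
    - {"translation": [0, 0, -0.06], "twist": [0, 0, 0]}
    - {"translation": [0, 0, -0.065], "twist": [0, 0, 0]}
    - {"translation": [0, 0, -0.07], "twist": [0, 0, 0]}
    - {"translation": [0, 0, -0.07], "twist": [0, 0, 0]}

```text
t: 38.7
ee_pos: [434.1, 235.9, 342.6]
orientation: [2.624, 1.726, -0.002]
ft_force: [0.3, -0.2, -5.5]
width: 11.9
```

Emit:
send_rows:
  commands:
    - {"translation": [0, 0, -0.003], "twist": [0, 0, 0]}
    - {"translation": [0, 0, -0.006], "twist": [0, 0, 0]}
    - {"translation": [0, 0, -0.009], "twist": [0, 0, 0]}
    - {"translation": [0, 0, -0.012], "twist": [0, 0, 0]}
    - {"translation": [0, 0, -0.015], "twist": [0, 0, 0]}
    - {"translation": [0, 0, -0.018], "twist": [0, 0, 0]}
    - {"translation": [0, 0, -0.02], "twist": [0, 0, 0]}
    - {"translation": [0, 0, -0.02], "twist": [0, 0, 0]}
    - {"translation": [0, 0, -0.02], "twist": [0, 0, 0]}
    - {"translation": [0, 0, -0.02], "twist": [0, 0, 0]}

```text
t: 39.7
ee_pos: [434.1, 235.9, 340.7]
orientation: [2.624, 1.726, -0.002]
ft_force: [-0.6, -0.3, -5.6]
width: 11.8
```

Nominal h is about 0.4 mm with no contact yet. Continuing slowly.

Emit:
send_rows:
  commands:
    - {"translation": [0, 0, -0.003], "twist": [0, 0, 0]}
    - {"translation": [0, 0, -0.006], "twist": [0, 0, 0]}
    - {"translation": [0, 0, -0.009], "twist": [0, 0, 0]}
    - {"translation": [0, 0, -0.012], "twist": [0, 0, 0]}
    - {"translation": [0, 0, -0.015], "twist": [0, 0, 0]}
    - {"translation": [0, 0, -0.018], "twist": [0, 0, 0]}
    - {"translation": [0, 0, -0.02], "twist": [0, 0, 0]}
    - {"translation": [0, 0, -0.02], "twist": [0, 0, 0]}
    - {"translation": [0, 0, -0.02], "twist": [0, 0, 0]}
    - {"translation": [0, 0, -0.02], "twist": [0, 0, 0]}

```text
t: 40.7
ee_pos: [434.2, 235.8, 339.4]
orientation: [2.623, 1.726, -0.002]
ft_force: [-3.5, -3.1, 5.8]
width: 12.0
```

```bash
python3 - <<'E'
from geo import *
from workcell import ctrl
import cv2; from crop import *; from fit import proj
print(proj('side',np.array([pin,pin+[0,0,20],pin+[0,0,90],pin+[0,0,110]])).round(1).tolist())
s=ctrl.get_image('side')['img'][:,:,::-1].copy(); t=ctrl.get_image('top')['img'][:,:,::-1].copy()
cv2.imwrite('pics/c8.png',np.hstack([panel(t,90,150,4,400,500),panel(s,235,250,7,400,500,5)]))
E
```

```text
[[261.1, 309.9], [260.7, 303.7], [259.3, 280.8], [258.9, 273.9]]
```

View pics/c8.png

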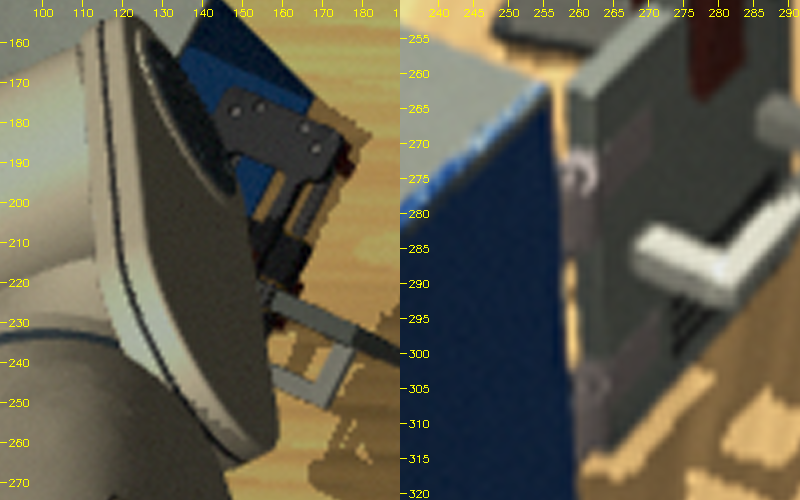

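Home: the upper knuckle's top ring at (259.8,274.5) sits level with the pin tip (258.9,273.9). The lower ring is also level, and contact force appeared at nominal seat height. Releasing, then retreating upward.

Emit:
send_rows:
  commands:
    - {"translation": [0, 0, 0.01], "twist": [0, 0, 0]}
    - {"translation": [0, 0, 0.01], "twist": [0, 0, 0]}
    - {"translation": [0, 0, 0.01], "twist": [0, 0, 0]}
    - {"translation": [0, 0, 0.01], "twist": [0, 0, 0]}
    - {"translation": [0, 0, 0.01], "twist": [0, 0, 0]}
    - {"translation": [0, 0, 0.01], "twist": [0, 0, 0]}
    - {"translation": [0, 0, 0.01], "twist": [0, 0, 0]}
    - {"translation": [0, 0, 0.01], "twist": [0, 0, 0]}
    - {"translation": [0, 0, 0.01], "twist": [0, 0, 0]}
    - {"translation": [0, 0, 0.01], "twist": [0, 0, 0]}
  grip: -1

```text
t: 41.8
ee_pos: [434.1, 235.8, 339.7]
orientation: [2.624, 1.726, -0.002]
ft_force: [0.0, -0.6, -0.1]
width: 86.6
```

Emit:
send_rows:
  commands:
    - {"translation": [0, 0, 0.06], "twist": [0, 0, 0]}
    - {"translation": [0, 0, 0.13], "twist": [0, 0, 0]}
    - {"translation": [0, 0, 0.2], "twist": [0, 0, 0]}
    - {"translation": [0, 0, 0.3], "twist": [0, 0, 0]}
    - {"translation": [0, 0, 0.4], "twist": [0, 0, 0]}
    - {"translation": [0, 0, 0.5], "twist": [0, 0, 0]}
    - {"translation": [0, 0, 0.6], "twist": [0, 0, 0]}
    - {"translation": [0, 0, 0.7], "twist": [0, 0, 0]}
    - {"translation": [0, 0, 0.8], "twist": [0, 0, 0]}
    - {"translation": [0, 0, 0.9], "twist": [0, 0, 0]}

```text
t: 42.8
ee_pos: [434.1, 235.8, 430.6]
orientation: [2.624, 1.726, -0.002]
ft_force: [-0.5, 0.2, -0.1]
width: 87.9
```

Emit:
send_rows:
  commands:
    - {"translation": [0, -0.1, 0.03], "twist": [0, 0, 0]}
    - {"translation": [0, -0.2, 0.06], "twist": [0, 0, 0]}
    - {"translation": [0, -0.3, 0.09], "twist": [0, 0, 0]}
    - {"translation": [0, -0.4, 0.12], "twist": [0, 0, 0]}
    - {"translation": [0, -0.5, 0.15], "twist": [0, 0, 0]}
    - {"translation": [0, -0.6, 0.18], "twist": [0, 0, 0]}
    - {"translation": [0, -0.7, 0.21], "twist": [0, 0, 0]}
    - {"translation": [0, -0.8, 0.24], "twist": [0, 0, 0]}
    - {"translation": [0, -0.9, 0.27], "twist": [0, 0, 0]}
    - {"translation": [0, -1.0, 0.3], "twist": [0, 0, 0]}

```text
t: 43.8
ee_pos: [434.1, 135.0, 459.9]
orientation: [2.624, 1.726, -0.002]
ft_force: [0.4, -0.6, 0.4]
width: 87.6
```

Emit:
send_rows:
  commands:
    - {"translation": [0, -0.1, 0.03], "twist": [0, 0, 0]}
    - {"translation": [0, -0.2, 0.06], "twist": [0, 0, 0]}
    - {"translation": [0, -0.3, 0.09], "twist": [0, 0, 0]}
    - {"translation": [0, -0.4, 0.12], "twist": [0, 0, 0]}
    - {"translation": [0, -0.5, 0.15], "twist": [0, 0, 0]}
    - {"translation": [0, -0.6, 0.18], "twist": [0, 0, 0]}
    - {"translation": [0, -0.7, 0.21], "twist": [0, 0, 0]}
    - {"translation": [0, -0.8, 0.24], "twist": [0, 0, 0]}
    - {"translation": [0, -0.9, 0.27], "twist": [0, 0, 0]}
    - {"translation": [0, -1.0, 0.3], "twist": [0, 0, 0]}

```text
t: 44.8
ee_pos: [434.1, 35.0, 489.9]
orientation: [2.624, 1.726, -0.002]
ft_force: [0.5, -1.0, 0.4]
width: 88.0
```

```bash
python3 - <<'E'
from geo import *
from workcell import ctrl
import cv2; from crop import *
o=ctrl.get_obs();print(o['t'],o['ee_pos'],o['ft_force'])
s=ctrl.get_image('side')['img'][:,:,::-1].copy(); t=ctrl.get_image('top')['img'][:,:,::-1].copy()
s2=cv2.resize(s,(400,300)); t2=cv2.resize(t,(400,300))
cv2.imwrite('pics/c9.png',four([panel(t,90,150,4,400,300),panel(s,225,240,5,400,300),t2,s2]))
E
```

```text
44.8 [434.09841181  35.03014643 489.92061793] [ 0.52615468 -1.00719753  0.37346595]
```

View pics/c9.png

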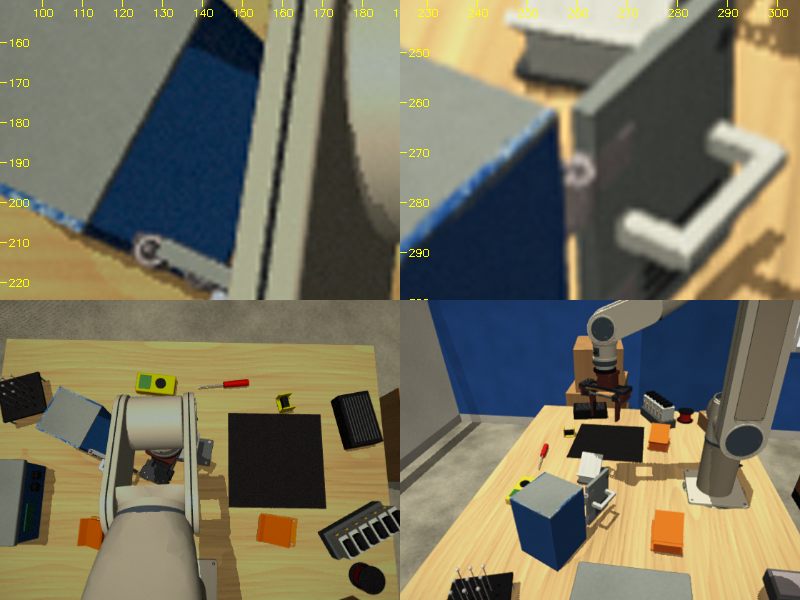

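The door hangs upright. In the top view the pin shows inside the upper knuckle's ring at (126.5,211.5), against a predicted tip at (126.8,211.3). The meter, bracket and screwdriver haven't moved. I'll check it is at rest and hand in.

```bash
python3 - <<'E'
from workcell import ctrl
import numpy as np
a=ctrl.get_image('side')['img'].astype(int)
for _ in range(8): b=ctrl.get_image('side')['img'].astype(int)
print('mean change door region',np.abs(a-b)[230:330,245:320].mean(),'background',np.abs(a-b)[340:,].mean())
print(ctrl.close_job())
E
```

```text
mean change door region 1.188 background 0.8178720238095238
the job is handed in; nothing more can be done
None
```

The door is hanging on both pintle pins, opened about square to the cabinet, and the job is handed in. The last move ended at 44.8 s of the 64 s allowed.

- **Rest:** I lifted the door off the mat by its handle and stood it in the aluminium rest. I then let go and backed off; the seated door matched the predicted pose to about 1 px in both cameras.
- **Hanging:** I took hold of it again by the top edge and brought the lower knuckle in sideways about 41 mm above its hung height. I then lowered it until the force changed by about +11 N, roughly 1 mm below the nominal seat height, and released it.

**Last checks**
- **Seating:** Before release, both knuckle tops were level with the pin tips in the side view, within about 1 px in height and sideways. After release, the top view shows the upper pin inside its knuckle; the arm hid the lower knuckle from above.
- **At rest:** The door area changed slightly more than the background between pictures about 0.4 s apart (1.19 against 0.82), which looks like image noise.
- **Bystanders:** By eye, the meter, bracket and screwdriver are where they started.
- **Forces:** The wrist force stayed under about 8 N in every end-of-move reading.

**Disagreement:** After the first lift, the door sat about 5 mm further toward the fingertips than I assumed. I allowed for that when placing it, and the second grasp was not affected.

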